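Park the pepper mill upright in its charging slot

ROBOT

A 7-joint arm with a two-finger parallel gripper is mounted at the origin on the work surface. World frame = base frame: x ahead of the robot, y to its left, z up, the work surface at z = 0. Lengths are in m, angles in degrees, forces in N, time in s.
With the tool pointing down it reaches from about 0.425 to 0.875 m from the base axis. Payload 4.7 kg.
Tool frame: the origin (TCP) lies at the very end of the fingers, on their centre line; the grasp point (between the pads) lies env.tcp_to_grasp behind it (env.tcp_to_grasp is the distance from the TCP to the grasp point, in m); z points along the fingers, x is the direction in which the jaws open and shut, and the axes are right-handed (so a half turn about z gives the same grasp; the last joint's range is limited). The gripper opens to 87 mm and grips with 3 to 60 N. Pads are 19 mm wide; open, the fingers measure 117 mm over their backs; the gripper's body (75 mm by 190 mm) begins 51 mm behind the grasp point.
Start: joints at [-70.755, 18.392, -4.016, 83.108, 1.295, 78.541, -3.26], TCP at [0.206, 0.617, 0.194] pointing down, gripper open.
Joint ranges: [-163.93, 163.93], [-17.29, 119.83], [-79.2, 71.16], [3.27, 140.29], [-89.18, 269.18], [5.43, 117.66], [-154.24, 154.24]. Speed limits (degrees/s): [147.25, 147.25, 180, 180, 180, 180, 180].

INTERFACE

Orientations are given as [roll, pitch, yaw] about the fixed x, y, z axes, in that order (R = Rz(yaw) Ry(pitch) Rx(roll)).
In Python, from cell import env gives the robot as it stands. The module is installed in compiled form; this text tells all that it offers.
- The arm moves only by the tool send_rows, never from a script. Its argument "steps" is a list of rows, each a list of 3 entries, a list of its own where there are three numbers: the shift along the tool's x, y, z in m, then the turn, a rotation vector about the tool's x, y, z in rad, then the finger opening in m, from 0 to 0.087. A call has exactly 5 rows; each row is the pose to reach, as a shift and turn from the pose commanded when the call began, along the tool's axes at that moment; what a row does not reach only later rows make up. A row lasts 1/12 s, in which the tool goes at most 41.7 mm and 7.16 degrees, less where a joint would pass 70% of its speed; a pose out of reach is approached as far as the arm can. A call with a gripper value outside its range is refused whole. The fingers move at their own pace and stop on an object; "grip_force" is the grip in N (left out, the last holds). Time passes only in rows, so rows that repeat a pose let the fingers close, or fill a call up. It gives the time, the measured TCP pose, the force and the opening at its end, in the units of the state.
- env.get_obs(): the state, without advancing time (a new reading comes with each control period).
- env.read_camera(name): name is "scene" or "top"; returns a dict with "pixels" (384x512x3 uint8, red, green, blue), "fx", "fy", "cx", "cy" (pixels), "k1" (the pictures are not rectified: a ray, as slopes to the right and down, at radius r is drawn at 1 + k1 r^2 times it, then the intrinsics apply), "position" and "rotation" of the camera in the world. Camera axes: x right, y up, looking along -z (the intrinsics and any distortion apply to the point x, -y, -z); pixel columns grow to the right and rows downward; lengths in m; the calibration is good to about 2 mm. A picture is of the moment at which its call begins. There is no depth.
- env.sign_off(): hands the job in, once; it reports no verdict.
The state is a dict: "time_s": time; "qpos": joint angles; "joint_velocities": joint speeds; "effort": joint torques, N m; "tool_pos": TCP position; "tool_rot": TCP orientation; "force": force on the tool from outside, world axes, zero at the start; "wrist_torque": the same for the moment, N m; "grip_width": finger opening in m.
Only numpy, scipy, OpenCV 4.12 (cv2) and the standard library are available. Lean on these libraries where they do the work, as an engineer would, in place of code of your own. Each camera call takes 0.05 s, during which the arm holds its last target.

TASK

First clear the flat whisk out of the way: lay it lengthwise on the middle of the red silicone mat and let go. Then slide the pepper mill along the tiles, standing upright and without lifting it, into the slot of the white charging dock until its side presses the orange roller lever just far enough to click, not past its overtravel limit, and leave it standing there. Only the mill may press the lever, and the butter dish, ramekins and spoon pot stay where they are.

Things in the scene. Friction and masses are not known exactly. Their poses are not given: they have to be found in the camera images.
- mill: Electric pepper mill, dark wood, steel cap, round, upright, loose, 0.45 kg, 130 mm tall. Foot 60 mm in diameter up to 66 mm; above, 42 mm at 85 mm, 46 mm at 108 mm; cap 48 mm in diameter to the top. Origin at the centre of its underside, z up its axis. Stands on the tiled ledge, whose top is 30 mm above the work surface. Pushed below 20 mm above the tiles it slides without tipping.
- dock: White charging dock fixed on the ledge, without a floor (the mill slides on the tiles). A straight slot along its x, open at -x; the mill enters along +x. Origin on the tiles, on the slot's middle line, just where the mill's axis belongs; z up. Cheeks 14 mm thick, 40 mm high, inner faces at y = +-34 mm, from x = -20 to +64 mm. Back wall, 40 mm high, front face at x = +50 mm; behind it a grey housing 46 mm high to x = +99 mm.
- switch_lever (a joint): Roller lever of the dock's microswitch, vertical hinge; rad, 0 free, grows as the mill pushes the roller towards the back wall. Clicks at 0.14; overtravel limit 0.45. Spring 0.3 to 0.7 N at the roller, too weak to push the mill back. The mill first touches the roller with its axis at dock x = -12 mm, clicks at -6 mm, reads about 0.27 at 0, reaches the limit at +7 mm.
- dock_mouth (a point): Middle of the dock's mouth, on the tiles, at dock x = -42 mm, y = 0. Here the flared lead-ins, 40 mm high, are about 100 mm apart inside, narrowing to the cheeks at x = -20 mm. With the mill properly in, its near side lies at dock x = -30 mm (12 mm inside the mouth), its far side 20 mm short of the back wall.
- roller (a point): Centre of the orange roller, 16 mm in diameter, 10 mm high, 51 mm above the tiles, at the end of the steel lever 45 mm long; free, it is at dock x = +25 mm, y = 0.
- whisk: Flat steel whisk, 200 mm long, 0.14 kg, lying flat on the tiles between mill and dock, across the way. Origin at the underside in the middle of its length, x along it from handle to head, z up. Handle 20 mm wide, 16 mm high, from x = -100 to +5 mm; flat wire head 61 mm wide, 5 mm high, from x = 0 to +100 mm. Balance point about x = -20 mm.
- mat: Red silicone mat fixed on the ledge, 250 mm (its x) by 120 mm (its y), 4 mm thick, top 34 mm above the work surface. Origin at the centre of its underside.
- butter_dish: White ceramic butter dish with a blue hinged lid, 100 x 160 mm, about 90 mm high with its knob; bystander. Origin at the centre of its underside.
- ramekins: Two stacked glass ramekins, 84 mm in diameter, together 85 mm high; bystander. Origin at the centre of the underside.
- spoon_pot: Green enamel pot 106 mm in diameter and 120 mm high holding upright wooden spoons, 300 mm high in all; bystander. Origin at the centre of its underside.

How it is judged:
By the outcome, as a careful person would: the job done as asked, in the order asked, and still so for the second after the job is handed in, with the robot touching nothing.
It also fails if it takes over 72 s, if anything falls off the work surface, if the arm or the gripper's body presses on something with over 40 N, if the wrist force passes 120 N, or if a joint passes its speed limit or range.

## Working session

There is one attempt and no reset: what is moved stays moved. The work goes in short steps, Python scripts to look and compute and a tool call to move; the robot and the scene stay as the last step left them, time stands still between calls to the robot, and variables do not carry over. Pictures are saved under pics/ and viewed, and the job is handed in when it is done.

Besides the shell and the picture viewer there is one more tool, called after "Emit:" as name(argument=value, ...) on one line, values as JSON. send_rows: Moves the arm, as the interface text tells. Its arguments: {"type":"object","properties":{"steps":{"type":"array"},"grip_force":{"type":"number"}},"required":["steps"]}

```bash
mkdir -p pics; python3 - <<'E'
from cell import env
import cv2, numpy as np
o=env.get_obs()
for k,v in o.items(): print(k,np.round(v,4))
print(env.tcp_to_grasp)
for n in("scene","top"):
    c=env.read_camera(n)
    cv2.imwrite(f"pics/{n}0.png",c["pixels"][:,:,::-1])
    print(n,{k:np.round(v,4).tolist() for k,v in c.items() if k!="pixels"})
E
```

```text
time_s 0.0
qpos [-70.7562  18.4393  -4.0133  83.1758   1.2957  78.5412  -3.2596]
joint_velocities [-0.0059 -0.0392 -0.0005  0.0449  0.0126 -0.0222 -0.1221]
effort [-5.00000e-04 -4.91304e+01 -4.04200e-01 -3.12519e+01 -6.38000e-02
  4.43000e-02  2.00000e-04]
tool_pos [0.2054 0.616  0.1933]
tool_rot [1.799928e+02 1.109000e-01 7.156440e+01]
force [-0.6016  0.5308  0.0287]
wrist_torque [-0.0332  0.0005 -0.0147]
grip_width 0.0867
0.0187
scene {'fx': 463.2336, 'fy': 463.2336, 'cx': 251.5379, 'cy': 191.7196, 'k1': 0.0476, 'position': [1.0943, -0.7394, 1.5036], 'rotation': [31.618, -0.8159, 33.5309]}
top {'fx': 492.7073, 'fy': 492.7073, 'cx': 253.3186, 'cy': 183.6655, 'k1': -0.0094, 'position': [0.5314, 0.0138, 1.4322], 'rotation': [4.0932, -0.8396, -89.0172]}
```

View pics/scene0.png

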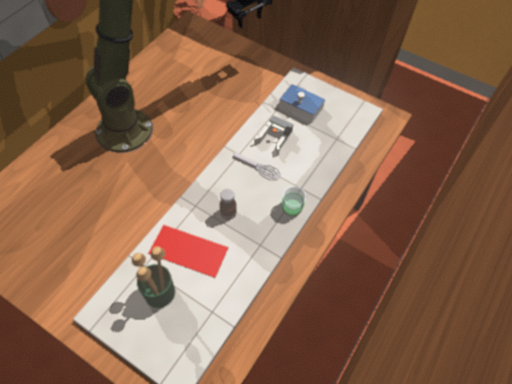

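View pics/top0.png

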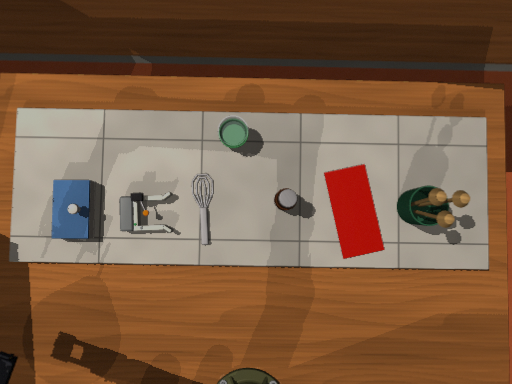

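Both views show every object: in the top view the mill is near (287,198), the whisk (204,208), the dock (147,212) and the mat (354,211). I'll write helpers and enlarge these.

```bash
cat > h.py <<'E'
from cell import env
import cv2, numpy as np
from scipy.spatial.transform import Rotation as R
def cam(n): return env.read_camera(n)
def K(c): return np.array([[c["fx"],0,c["cx"]],[0,c["fy"],c["cy"]],[0,0,1]]),np.array([c["k1"],0,0,0.])
def rot(c):
    r=np.array(c["rotation"],float)
    return r if r.shape==(3,3) else R.from_euler("xyz",r,degrees=True).as_matrix()
def ray(c,uv):
    k,d=K(c); p=cv2.undistortPoints(np.array([[uv]],float),k,d)[0,0]
    v=rot(c)@np.array([p[0],-p[1],-1]); return np.array(c["position"]),v
def onz(c,uv,z):
    o,v=ray(c,uv); return o+v*(z-o[2])/v[2]
def tri(c1,u1,c2,u2):
    o1,v1=ray(c1,u1);o2,v2=ray(c2,u2)
    s=np.linalg.lstsq(np.c_[v1,-v2],o2-o1,rcond=None)[0]
    a=o1+v1*s[0];b=o2+v2*s[1]; return (a+b)/2,np.linalg.norm(a-b)
def proj(c,P):
    k,d=K(c); q=(np.atleast_2d(P)-c["position"])@rot(c); q=q*[1,-1,-1]
    return cv2.projectPoints(q,np.zeros(3),np.zeros(3),k,d)[0][:,0]
def crop(c,x0,y0,w,h,s,name,grid=20):
    im=cv2.resize(np.ascontiguousarray(c["pixels"][y0:y0+h,x0:x0+w,::-1]),None,fx=s,fy=s,interpolation=cv2.INTER_CUBIC)
    for x in range((x0+grid-1)//grid*grid,x0+w,grid):
        cv2.line(im,((x-x0)*s,0),((x-x0)*s,6),(0,0,255),1);cv2.putText(im,str(x),((x-x0)*s,16),0,.4,(255,0,255),1)
    for y in range((y0+grid-1)//grid*grid,y0+h,grid):
        cv2.line(im,(0,(y-y0)*s),(6,(y-y0)*s),(0,0,255),1);cv2.putText(im,str(y),(8,(y-y0)*s+4),0,.4,(255,0,255),1)
    cv2.imwrite(name,im)
E
python3 - <<'E'
from h import *
c=cam("top"); crop(c,110,160,130,95,6,"pics/t1.png",10); crop(c,260,150,130,110,6,"pics/t2.png",10)
c=cam("scene"); crop(c,215,100,100,90,6,"pics/s1.png",10); crop(c,140,180,100,100,6,"pics/s2.png",10)
E
```

```text
(no output)
```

View pics/t1.png

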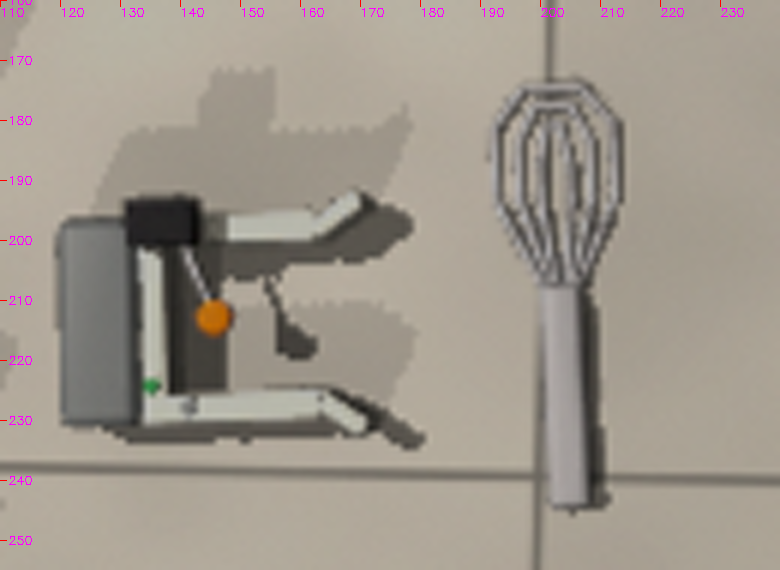

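View pics/t2.png

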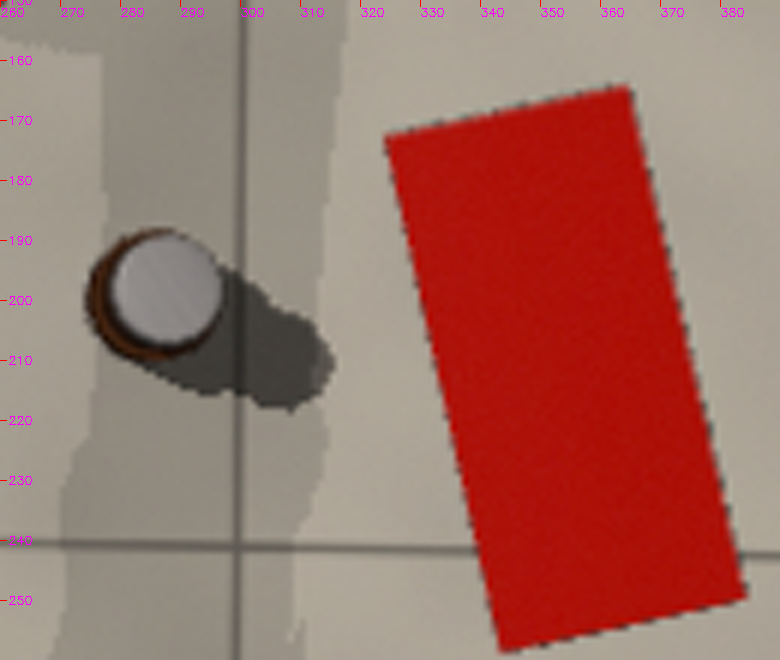

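View pics/s1.png

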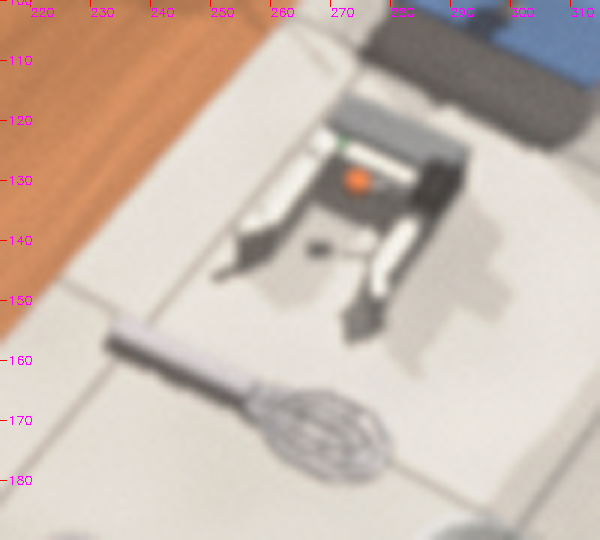

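View pics/s2.png

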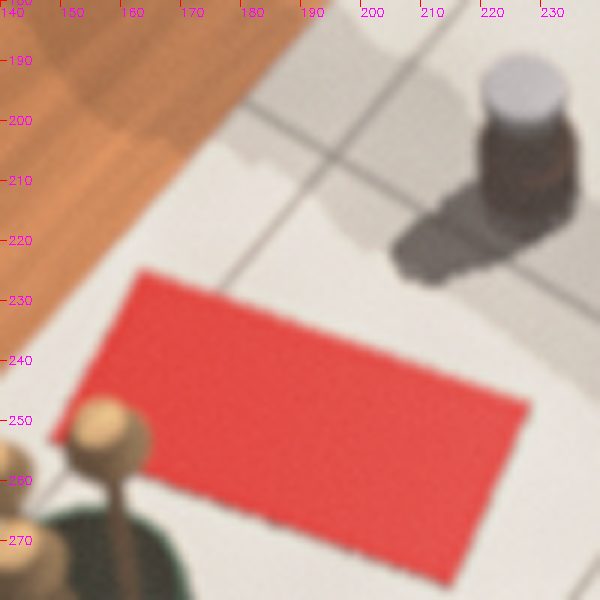

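Pixel readings (crop to image, −0.4 px for resizing):
- **Roller:** top (145.1,212.4), scene (274.3,129.6).
- **Mill cap centre:** top (287.2,197.6), scene (226.8,193.7).
- **Whisk:** handle end near (204,244), head end near (203,174).
- **Mat corners:** as listed in the script.

```bash
python3 - <<'E'
from h import *
np.set_printoptions(precision=4,suppress=True)
T=cam("top");S=cam("scene")
t1=lambda x,y:(110+x/6-.42,160+y/6-.42)
t2=lambda x,y:(260+x/6-.42,150+y/6-.42)
s1=lambda x,y:(215+x/6-.42,100+y/6-.42)
s2=lambda x,y:(140+x/6-.42,180+y/6-.42)
print("roller",tri(T,t1(213,317),S,s1(358,180)))
print("cap",tri(T,t2(166,288),S,s2(523,85)))
print("mat",[tri(T,t2(*a),S,s2(*b)) for a,b in [((387,135),(532,402)),((630,85),(452,588)),((503,652),(140,268)),((746,598),(50,440))]])
m=np.array([onz(T,t2(*a),.034) for a in [(387,135),(630,85),(746,598),(503,652)]]);print(m,m.mean(0),[np.linalg.norm(m[i]-m[i-1]) for i in range(4)])
print("whisk handle end top",onz(T,t1(568,504),.046)," head end",onz(T,t1(560,84),.035),"neck",onz(T,t1(560,286),.046))
print("tri neck",tri(T,t1(560,286),S,s1(255,388)), "handleend",tri(T,t1(568,504),S,s1(115,330)),"head",tri(T,t1(560,84),S,s1(382,460)))
print("handle bottom edge",onz(T,t1(550,503),.046),onz(T,t1(587,503),.046))
for nm,p in dict(uo0=(228,215),uo1=(318,208),ui0=(228,242),ui1=(312,238),lo0=(145,426),lo1=(325,416),li0=(165,396),li1=(322,390),utip=(360,190),ltip=(365,430)).items(): print(nm,onz(T,t1(*p),.070))
for nm,p in dict(bw0=(163,250),bw1=(166,396)).items(): print(nm,onz(T,t1(*p),.070))
for nm,p in dict(h00=(62,222),h01=(62,425),).items(): print(nm,onz(T,t1(*p),.076))
E
```

```text
roller (array([0.5441, 0.2892, 0.0836]), np.float64(0.0004341095961140393))
cap (array([ 0.5879, -0.092 ,  0.1585]), np.float64(0.0010196747493960874))
mat [(array([ 0.6687, -0.206 ,  0.036 ]), np.float64(0.0007433631549490302)), (array([ 0.6955, -0.3224,  0.033 ]), np.float64(0.0016346888144005806)), (array([ 0.4254, -0.2629,  0.0334]), np.float64(0.0004505010039621151)), (array([ 0.4529, -0.3776,  0.0336]), np.float64(0.0015579416700974016))]
[[ 0.6686 -0.2065  0.034 ]
 [ 0.6948 -0.3227  0.034 ]
 [ 0.4523 -0.3779  0.034 ]
 [ 0.4253 -0.263   0.034 ]] [ 0.5602 -0.2925  0.034 ] [np.float64(0.24980585134581762), np.float64(0.11905588612888116), np.float64(0.24864805635886153), np.float64(0.11810643882161961)]
whisk handle end top [0.4606 0.1294 0.046 ]  head end [0.6578 0.1389 0.035 ] neck [0.562  0.1356 0.046 ]
tri neck (array([0.563 , 0.1366, 0.0424]), np.float64(0.0023335626732572737)) handleend (array([0.4598, 0.1303, 0.0333]), np.float64(0.0004835931734048684)) head (array([0.6582, 0.1392, 0.0363]), np.float64(0.0013004185908754426))
handle bottom edge [0.461  0.1378 0.046 ] [0.4613 0.1206 0.046 ]
uo0 [0.5914 0.2868 0.07  ]
uo1 [0.5953 0.2456 0.07  ]
ui0 [0.5789 0.2864 0.07  ]
ui1 [0.5815 0.2479 0.07  ]
lo0 [0.4941 0.3216 0.07  ]
lo1 [0.5001 0.2395 0.07  ]
li0 [0.5079 0.3129 0.07  ]
li1 [0.5119 0.2413 0.07  ]
utip [0.604  0.2265 0.07  ]
ltip [0.494  0.2211 0.07  ]
bw0 [0.5747 0.3161 0.07  ]
bw1 [0.5079 0.3125 0.07  ]
h00 [0.5865 0.3613 0.076 ]
h01 [0.4941 0.358  0.076 ]
```

Measurements agree with the given sizes: roller z is 0.0836 against 0.081 expected, cap 0.1585 against 0.16, and the mat measures 250×119. Next I'll overlay a model at my estimated poses on both views, including the spoon pot.

```bash
cat > ov.py <<'E'
from h import *
def W(o,yaw,pts):
    a=np.radians(yaw);M=np.array([[np.cos(a),-np.sin(a),0],[np.sin(a),np.cos(a),0],[0,0,1]]);return np.array(pts)@M.T+o
def draw(c,x0,y0,w,h,s,name,dock=None,mill=None,whisk=None,mat=None,pot=None):
    im=cv2.resize(np.ascontiguousarray(c["pixels"][y0:y0+h,x0:x0+w,::-1]),None,fx=s,fy=s,interpolation=cv2.INTER_CUBIC)
    def pl(P,col,closed=False):
        q=(proj(c,P)-[x0,y0]+.5)*s-.5
        cv2.polylines(im,[np.round(q*16).astype(np.int32)],closed,col,1,cv2.LINE_AA,4)
    circ=lambda r,z:[(r*np.cos(t),r*np.sin(t),z) for t in np.linspace(0,2*np.pi,40)]
    if dock:
        o,y=dock
        for sg in(1,-1):
            pl(W(o,y,[(-42,sg*50,40),(-20,sg*34,40),(50,sg*34,40)])if 0 else W(o,y,np.array([(-42,sg*50,40),(-20,sg*34,40),(50,sg*34,40)])/1e3),(0,255,0))
            pl(W(o,y,np.array([(-20,sg*48,40),(64,sg*48,40)])/1e3),(0,255,0))
        pl(W(o,y,np.array([(50,-34,40),(50,34,40)])/1e3),(0,255,0))
        pl(W(o,y,np.array([(99,-48,46),(99,48,46)])/1e3),(0,255,0))
        pl(W(o,y,np.array([(25,0,51)])/1e3+np.array(circ(.008,.005))),(255,0,0))
    if mill is not None:
        for r,z in((.03,0),(.03,.066),(.024,.13)): pl(W(mill,0,circ(r,z)),(0,255,255))
    if whisk:
        pl(W(*whisk,np.array([(-100,-10,16),(5,-10,16),(5,10,16),(-100,10,16)])/1e3),(0,255,0),True)
        pl(W(*whisk,np.array([(0,-30.5,5),(100,-30.5,5),(100,30.5,5),(0,30.5,5)])/1e3),(255,0,255),True)
    if mat:
        pl(W(*mat,np.array([(-125,-60,4),(125,-60,4),(125,60,4),(-125,60,4)])/1e3),(0,255,0),True)
    if pot is not None:
        for z in(0,.12): pl(W(pot,0,circ(.053,z)),(0,255,255))
    cv2.imwrite(name,im)
E
python3 - <<'E'
from ov import *
T=cam("top");S=cam("scene")
A=dict(dock=((.5456,.2638,.03),93.3),mill=(.588,-.092,.03),whisk=((.5593,.1342,.03),2.8),mat=((.5602,-.2925,.03),12.9),pot=(.565,-.465,.03))
draw(T,110,160,130,95,6,"pics/o1.png",**A)
draw(T,270,150,200,110,4,"pics/o2.png",**A)
draw(S,215,95,100,95,6,"pics/o3.png",**A)
draw(S,100,170,150,140,5,"pics/o4.png",**A)
E
```

```text
(no output)
```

View pics/o1.png

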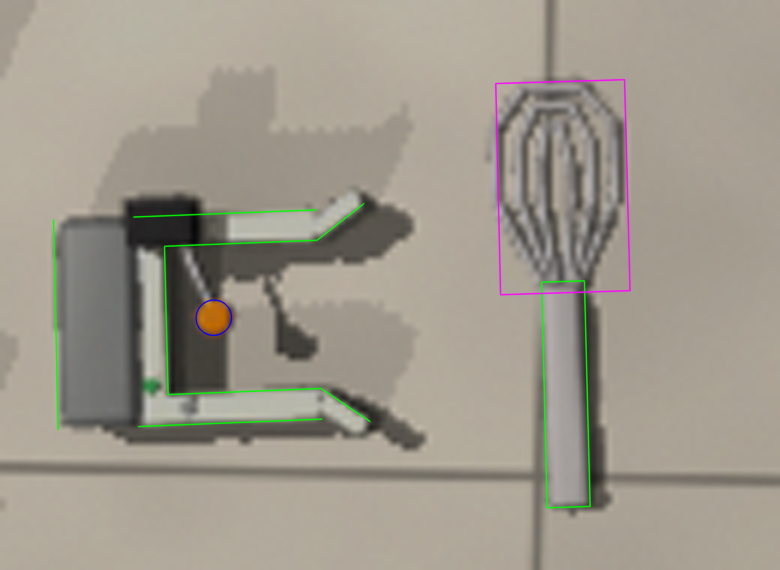

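View pics/o2.png

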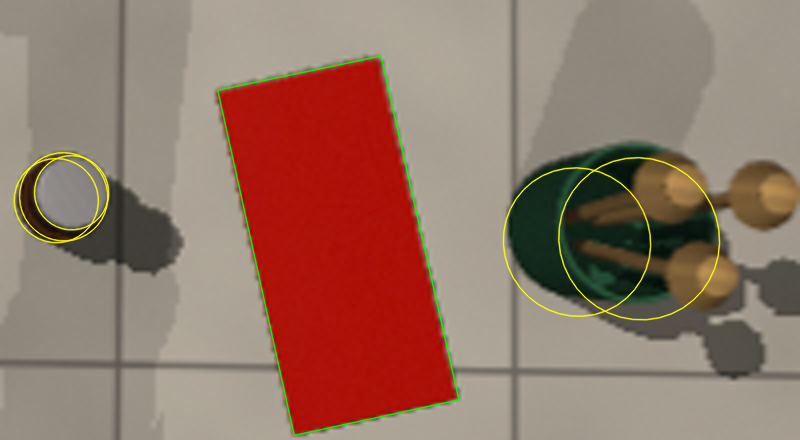

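View pics/o3.png

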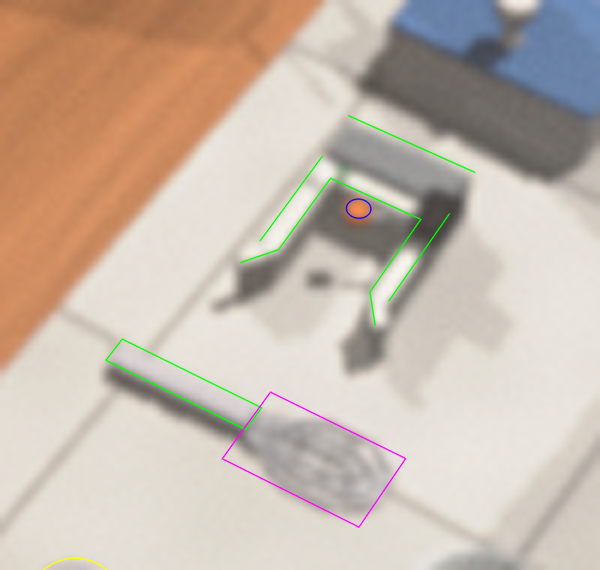

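View pics/o4.png

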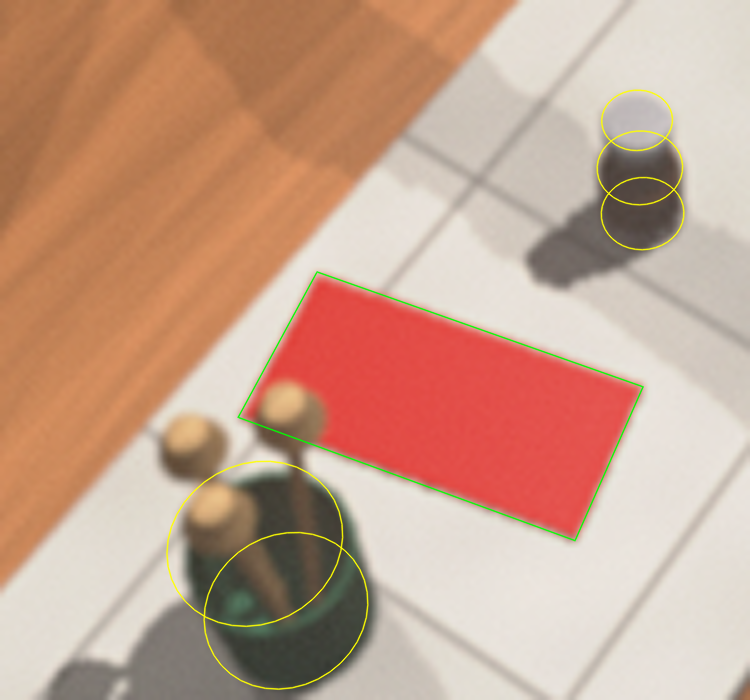

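The overlays fit well. Before choosing the grasp, I'll check how far the spoon heads stand from the gripper body at the mat.

```bash
python3 - <<'E'
from ov import *
np.set_printoptions(precision=4,suppress=True)
T=cam("top");S=cam("scene")
t=lambda x,y:(270+x/4-.4,150+y/4-.4); s=lambda x,y:(100+x/5-.4,170+y/5-.4)
for n,a,b in [("A",(667,187),(288,408)),("B",(703,276),(192,445)),("C",(764,195),(220,512)),("A2",(667,187),(220,512)),("C2",(764,195),(288,408))]: print(n,tri(T,t(*a),S,s(*b)))
E
```

```text
A (array([ 0.5901, -0.4249,  0.3035]), np.float64(0.0016881421255897583))
B (array([ 0.5403, -0.4623,  0.26  ]), np.float64(0.00021044085482728925))
C (array([ 0.5888, -0.4895,  0.2822]), np.float64(0.0016419469910597352))
A2 (array([ 0.5812, -0.4671,  0.2248]), np.float64(0.03605180731974785))
C2 (array([ 0.5974, -0.4472,  0.3568]), np.float64(0.032113554828997165))
```

```bash
cat > go.py <<'E'
import sys
from h import *
# usage: go.py x y z yaw tilt  -> remaining shift & rotvec in tool axes. tilt: about tool x so tip leans forward (+tool y negative?) 
def Rt(yaw,tilt=0): return R.from_euler("xyz",[180+tilt,0,yaw],degrees=True)
if __name__=="__main__":
    x,y,z,yaw,tilt=map(float,sys.argv[1:6]); n=int(sys.argv[6]) if len(sys.argv)>6 else 1
    o=env.get_obs(); p=np.array(o["tool_pos"]); r=R.from_euler("xyz",o["tool_rot"],degrees=True)
    d=r.inv().apply(np.array([x,y,z])-p); w=(r.inv()*Rt(yaw,tilt)).as_rotvec()
    print("t",round(o["time_s"],2),"pos",p.round(4),"rpy",np.round(o["tool_rot"],2),"F",np.round(o["force"],1),"g",round(o["grip_width"],4))
    print("shift",d.round(4),"rot",w.round(4))
    k=np.arange(1,n+1)
    R0=r; P=p
    for i in k:
        # straight line, even turn over n calls
        Pn=p+(np.array([x,y,z])-p)*i/n; Rn=r*R.from_rotvec(w*i/n)
        print(i,"shift",R0.inv().apply(Pn-P).round(4),"rot",(R0.inv()*Rn).as_rotvec().round(3)); R0,P=Rn,Pn
E
python3 go.py .529 .133 .15 -87.2 0 5
```

```text
t 0.5 pos [0.2056 0.6166 0.1943] rpy [180.    -0.    71.57] F [ 1.  -0.1 -0.2] g 0.0871
shift [-0.3565  0.4598  0.0444] rot [ 0.000e+00 -1.000e-04  2.771e+00]
1 shift [-0.0713  0.092   0.0089] rot [ 0.    -0.     0.554]
2 shift [-0.0122  0.1157  0.0089] rot [ 0.    -0.     0.554]
3 shift [0.0505 0.1048 0.0089] rot [ 0.    -0.     0.554]
4 shift [0.0981 0.0626 0.0089] rot [ 0.    -0.     0.554]
5 shift [0.1164 0.0016 0.0089] rot [ 0.    -0.     0.554]
```

Emit:
send_rows(steps=[[[-0.012,0.016,0],[0,0,0.11],0.087],[[-0.027,0.035,0],[0,0,0.22],0.087],[[-0.041,0.054,0],[0,0,0.33],0.087],[[-0.056,0.073,0],[0,0,0.44],0.087],[[-0.071,0.092,0],[0,0,0.55],0.087]])

```text
time_s: 0.92
tool_pos: [0.271, 0.5193, 0.1945]
tool_rot: [-180.0, -0.0, 39.8]
force: [0.1, -0.4, 0.3]
grip_width: 0.0868
```

Emit:
send_rows(steps=[[[-0.002,0.023,0],[0,0,0.11],0.087],[[-0.005,0.046,0],[0,0,0.22],0.087],[[-0.007,0.069,0],[0,0,0.33],0.087],[[-0.01,0.092,0],[0,0,0.44],0.087],[[-0.012,0.115,0],[0,0,0.55],0.087]])

```text
time_s: 1.33
tool_pos: [0.3357, 0.4235, 0.1946]
tool_rot: [-180.0, -0.0, 8.2]
force: [0.5, -0.3, -0.6]
grip_width: 0.0871
```

Emit:
send_rows(steps=[[[0.01,0.021,0],[0,0,0.11],0.087],[[0.02,0.042,0],[0,0,0.22],0.087],[[0.03,0.063,0],[0,0,0.33],0.087],[[0.04,0.084,0],[0,0,0.44],0.087],[[0.05,0.105,0],[0,0,0.55],0.087]])

```text
time_s: 1.75
tool_pos: [0.4008, 0.3271, 0.1946]
tool_rot: [-180.0, -0.0, -23.3]
force: [-0.2, 0.6, 0.3]
grip_width: 0.0868
```

Emit:
send_rows(steps=[[[0.02,0.013,0],[0,0,0.11],0.087],[[0.04,0.025,0],[0,0,0.22],0.087],[[0.059,0.038,0],[0,0,0.33],0.087],[[0.078,0.05,0],[0,0,0.44],0.087],[[0.098,0.063,0],[0,0,0.55],0.087]])

```text
time_s: 2.17
tool_pos: [0.4664, 0.2311, 0.1947]
tool_rot: [-180.0, 0.0, -54.8]
force: [-0.6, -0.3, -0.6]
grip_width: 0.0868
```

```bash
python3 go.py .529 .133 .10 -87.2 0 1
```

```text
t 2.17 pos [0.4664 0.2311 0.1947] rpy [-1.7996e+02  2.0000e-02 -5.4780e+01] F [-0.6 -0.3 -0.6] g 0.0868
shift [0.1163 0.0055 0.0946] rot [-0.0007  0.0006  0.5659]
1 shift [0.1163 0.0055 0.0946] rot [-0.001  0.001  0.566]
```

Emit:
send_rows(steps=[[[0.024,0.001,0.0],[0,0,0.113],0.087],[[0.048,0.002,0.005],[0,0,0.226],0.087],[[0.072,0.003,0.02],[0,0,0.34],0.087],[[0.096,0.005,0.04],[0,0,0.453],0.087],[[0.116,0.0055,0.06],[0,0,0.566],0.087]])

```text
time_s: 2.58
tool_pos: [0.5301, 0.1325, 0.1346]
tool_rot: [-179.9, 0.0, -87.3]
force: [1.1, 0.3, -0.3]
grip_width: 0.0869
```

```bash
python3 go.py .529 .133 .033 -87.2 0 1; python3 - <<'E'
from ov import *
T=cam("top");S=cam("scene")
crop(T,150,150,130,100,6,"pics/a1.png",10);crop(S,210,90,110,90,6,"pics/a2.png",10)
E
```

```text
t 2.58 pos [0.5301 0.1325 0.1346] rpy [-1.7987e+02  3.0000e-02 -8.7300e+01] F [ 1.1  0.3 -0.3] g 0.0869
shift [-0.0005  0.0013  0.1016] rot [-0.0022  0.0006 -0.0017]
1 shift [-0.0005  0.0013  0.1016] rot [-0.002  0.001 -0.002]
```

View pics/a1.png

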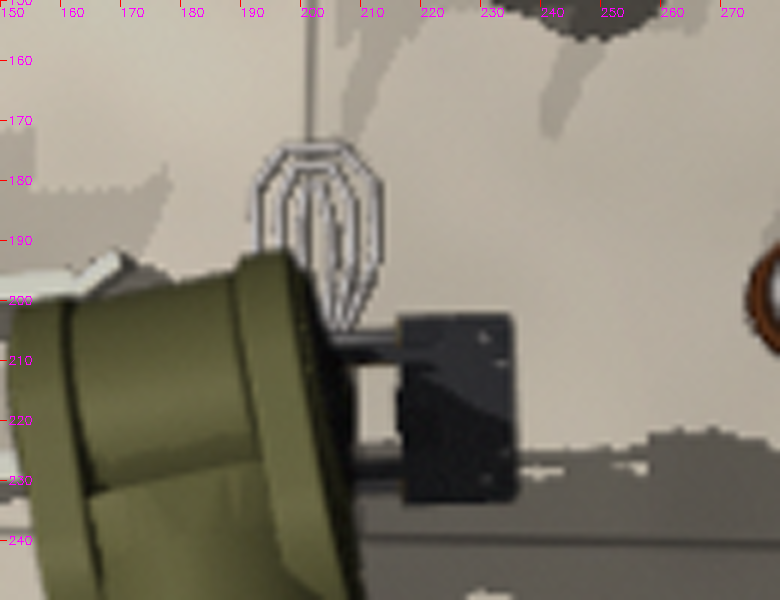

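View pics/a2.png

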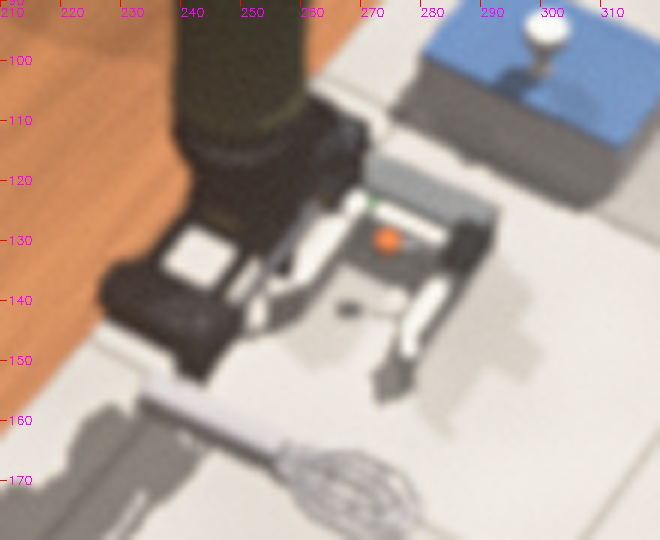

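Emit:
send_rows(steps=[[[0,0.001,0.02],[0,0,0],0.087],[[0,0.001,0.045],[0,0,0],0.087],[[-0.0005,0.001,0.07],[0,0,0],0.087],[[-0.0005,0.001,0.085],[0,0,0],0.087],[[-0.0005,0.001,0.091],[0,0,0],0.087]])

```text
time_s: 3.1
tool_pos: [0.5259, 0.1353, 0.0414]
tool_rot: [179.8, -0.0, -86.8]
force: [0.3, -0.2, -0.2]
grip_width: 0.0867
```

Emit:
send_rows(steps=[[[0,0,0.004],[0,0,0],0.087],[[0,0,0.008],[0,0,0],0.087],[[0,0,0.01],[0,0,0],0.06],[[0,0,0.01],[0,0,0],0.04],[[0,0,0.01],[0,0,0],0.03]], grip_force=25)

```text
time_s: 3.52
tool_pos: [0.5284, 0.1349, 0.0342]
tool_rot: [-179.9, 0.0, -86.9]
force: [-0.5, 0.0, -0.2]
grip_width: 0.0745
```

Emit:
send_rows(steps=[[[0,0,0],[0,0,0],0.02],[[0,0,0],[0,0,0],0.01],[[0,0,0],[0,0,0],0.0],[[0,0,0],[0,0,0],0.0],[[0,0,0],[0,0,0],0.0]], grip_force=25)

```text
time_s: 3.93
tool_pos: [0.5279, 0.1346, 0.0335]
tool_rot: [-180.0, 0.0, -86.9]
force: [0.2, 0.3, 0.1]
grip_width: 0.0415
```

Emit:
send_rows(steps=[[[0,0,0],[0,0,0],0.0],[[0,0,0],[0,0,0],0.0],[[0,0,0],[0,0,0],0.0],[[0,0,0],[0,0,0],0.0],[[0,0,0],[0,0,0],0.0]], grip_force=25)

```text
time_s: 4.35
tool_pos: [0.5278, 0.1346, 0.0334]
tool_rot: [-180.0, 0.0, -86.9]
force: [-0.6, -0.3, 0.5]
grip_width: 0.008
```

```bash
python3 go.py .529 .133 .033 -87.2 0 1; python3 - <<'E'
from h import *
print(env.get_obs()["wrist_torque"])
E
```

```text
t 4.35 pos [0.5278 0.1346 0.0334] rpy [-180.      0.    -86.92] F [-0.6 -0.3  0.5] g 0.008
shift [ 0.0017 -0.0011  0.0004] rot [-0.     0.     0.005]
1 shift [ 0.0017 -0.0011  0.0004] rot [-0.     0.     0.005]
[-0.04198006  0.1584583   0.01364355]
```

```bash
python3 - <<'E'
from ov import *
T=cam("top");S=cam("scene")
crop(T,150,150,130,100,6,"pics/b1.png",10);crop(S,210,100,100,90,6,"pics/b2.png",10)
E
```

```text
(no output)
```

View pics/b2.png

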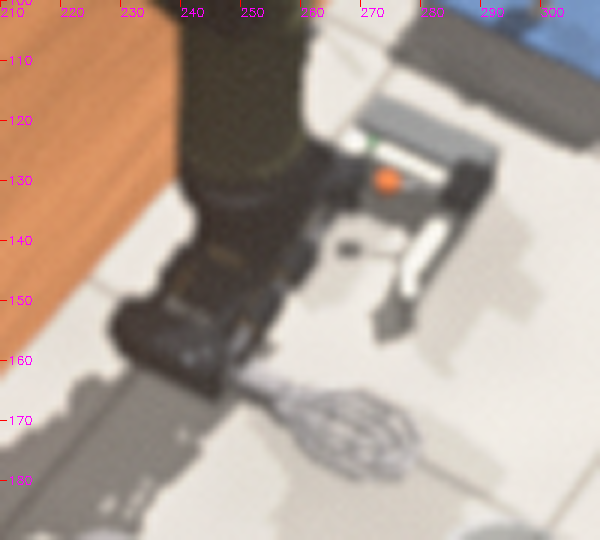

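View pics/b1.png

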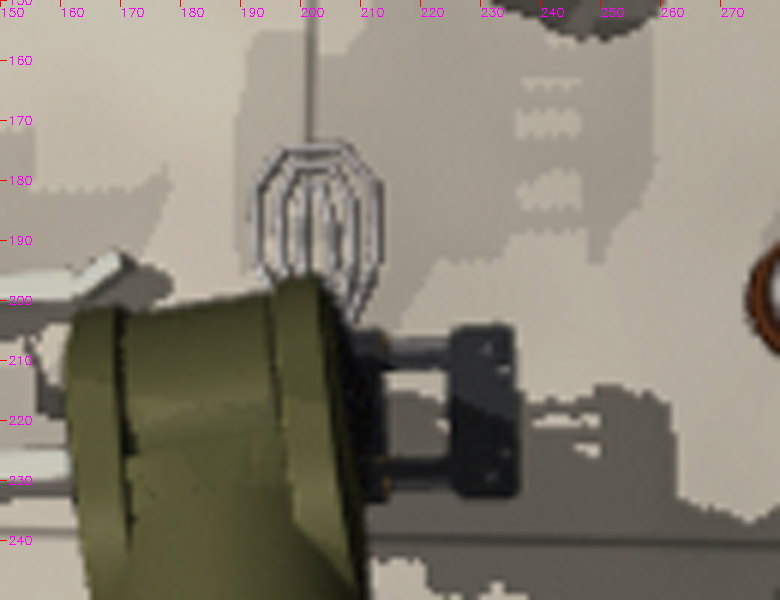

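Still closing at the free rate (8 mm, though the handle is 20 mm wide), so this grasp is suspect. One more call will show whether it stops.

Emit:
send_rows(steps=[[[0,0,0],[0,0,0],0.0],[[0,0,0],[0,0,0],0.0],[[0,0,0],[0,0,0],0.0],[[0,0,0],[0,0,0],0.0],[[0,0,0],[0,0,0],0.0]], grip_force=25)

```text
time_s: 4.87
tool_pos: [0.5278, 0.1346, 0.0334]
tool_rot: [-180.0, 0.0, -86.9]
force: [-0.1, -0.9, -0.0]
grip_width: 0.0006
```

```bash
python3 go.py .529 .133 .033 -87.2 0 1; python3 - <<'E'
from ov import *
T=cam("top");S=cam("scene")
crop(S,210,100,100,90,8,"pics/b3.png",10)
o=env.get_obs();print(o["wrist_torque"],o["qpos"])
print(proj(T,[o["tool_pos"]]),proj(S,[o["tool_pos"]]))
E
```

```text
t 4.87 pos [0.5278 0.1346 0.0334] rpy [-180.      0.    -86.92] F [-0.1 -0.9 -0. ] g 0.0006
shift [ 0.0017 -0.0011  0.0004] rot [-0.0001  0.      0.005 ]
1 shift [ 0.0017 -0.0011  0.0004] rot [-0.     0.     0.005]
[-0.05653289  0.17147459 -0.00302497] [-42.15278726  14.5782743   28.28980945 109.5347947   -8.10541513
  57.81919705 -97.21535892]
[[203.34941072 219.43868391]] [[248.86328212 161.78902885]]
```

View pics/b3.png

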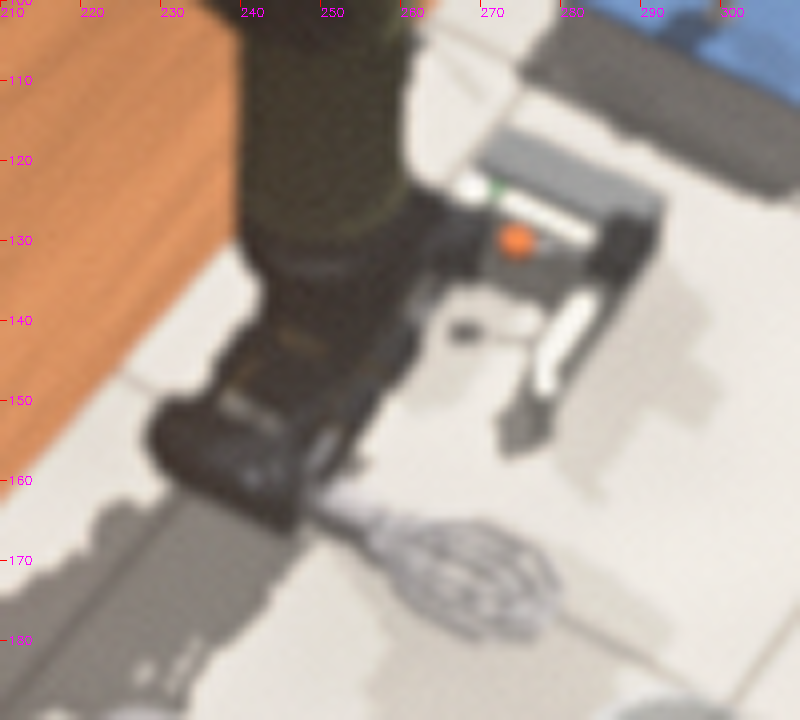

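```bash
cat > tool.py <<'E'
from ov import *
def drawtool(c,x0,y0,w,h,s,name,jawhalf=None,clear=True):
    im=cv2.resize(np.ascontiguousarray(c["pixels"][y0:y0+h,x0:x0+w,::-1]),None,fx=s,fy=s,interpolation=cv2.INTER_CUBIC)
    o=env.get_obs(); p=np.array(o["tool_pos"]); r=R.from_euler("xyz",o["tool_rot"],degrees=True)
    def pl(P,col,cl=True):
        q=(proj(c,r.apply(np.array(P)/1e3)+p)-[x0,y0]+.5)*s-.5
        cv2.polylines(im,[np.round(q*16).astype(np.int32)],cl,col,1,cv2.LINE_AA,4)
    for z in(-69.7,-120): pl([(-95,-37.5,z),(95,-37.5,z),(95,37.5,z),(-95,37.5,z)],(0,255,0))
    pl([(0,0,0),(0,0,-69.7)],(0,255,255),False)
    g=o["grip_width"]*500
    for sg in(1,-1): pl([(sg*g,-9.5,0),(sg*(g+15),-9.5,0),(sg*(g+15),9.5,0),(sg*g,9.5,0)],(255,255,0))
    cv2.imwrite(name,im)
E
python3 - <<'E'
from tool import *
drawtool(cam("scene"),190,60,130,110,6,"pics/c1.png");drawtool(cam("top"),140,150,130,100,6,"pics/c2.png")
E
```

```text
(no output)
```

View pics/c1.png

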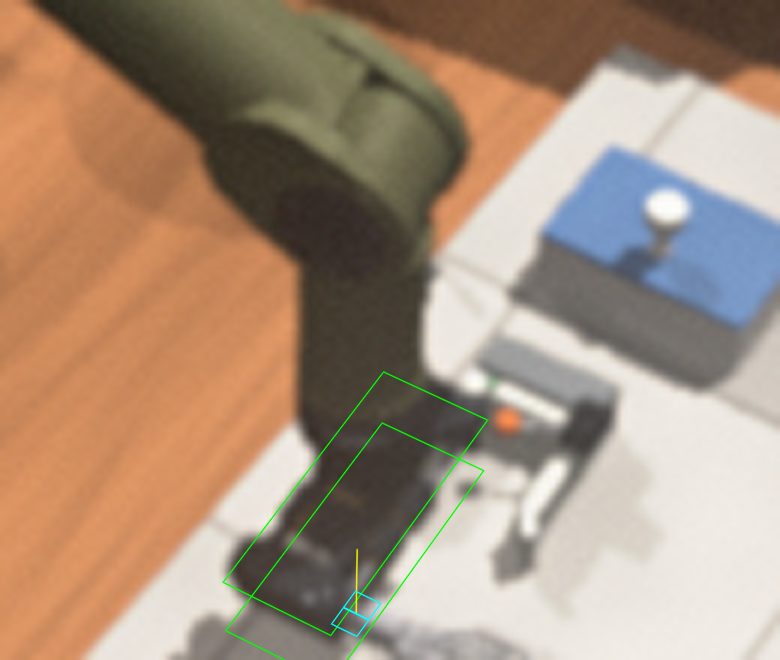

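View pics/c2.png

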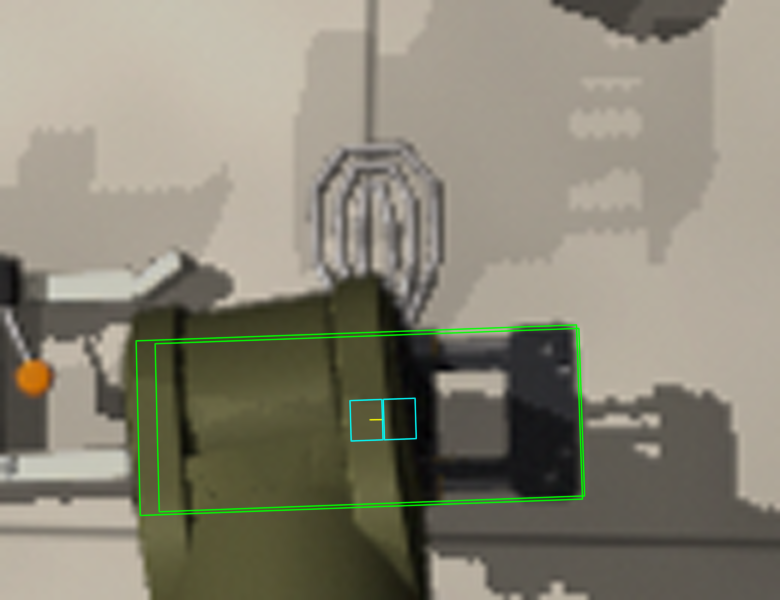

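The fingers closed fully to 0.6 mm, so the grasp missed. The whisk head hasn't moved (tip still near (203,174) in the top view), and in the scene view the gripper body sits higher than the reported TCP predicts. I'll lift and look at the fingers themselves.

Emit:
send_rows(steps=[[[0,0,-0.02],[0,0,0],0.0],[[0,0,-0.05],[0,0,0],0.0],[[0,0,-0.08],[0,0,0],0.0],[[0,0,-0.11],[0,0,0],0.0],[[0,0,-0.12],[0,0,0],0.0]])

```text
time_s: 5.48
tool_pos: [0.5304, 0.1352, 0.1581]
tool_rot: [-179.6, 0.2, -86.9]
force: [0.2, 0.0, 0.5]
grip_width: 0.0004
```

```bash
python3 go.py .529 .133 .033 -87.2 0 1; python3 - <<'E'
from tool import *
drawtool(cam("scene"),190,60,130,110,6,"pics/d1.png");drawtool(cam("top"),140,150,130,100,6,"pics/d2.png")
E
```

```text
t 5.48 pos [0.5304 0.1352 0.1581] rpy [-1.7962e+02  1.5000e-01 -8.6930e+01] F [0.2 0.  0.5] g 0.0004
shift [0.0024 0.0023 0.1251] rot [-0.0066  0.0027  0.0047]
1 shift [0.0024 0.0023 0.1251] rot [-0.007  0.003  0.005]
```

View pics/d1.png

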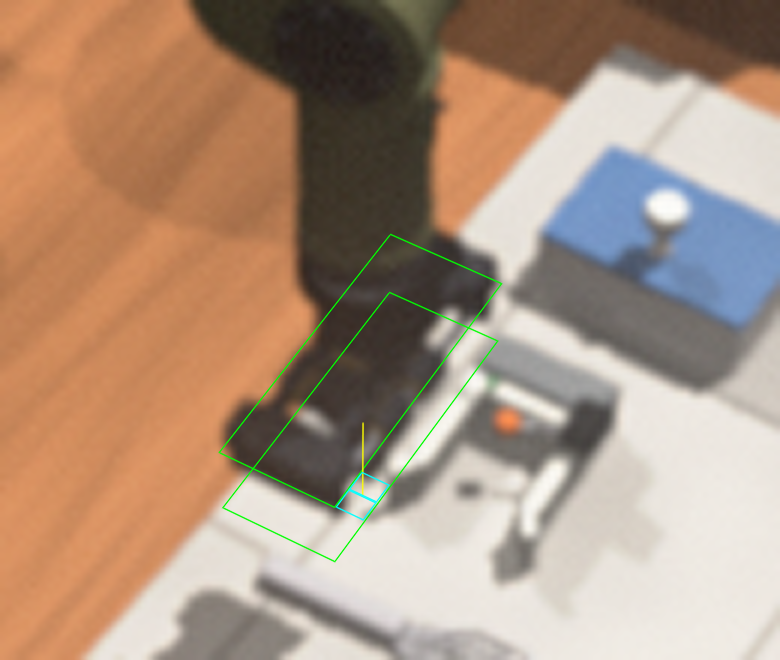

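View pics/d2.png

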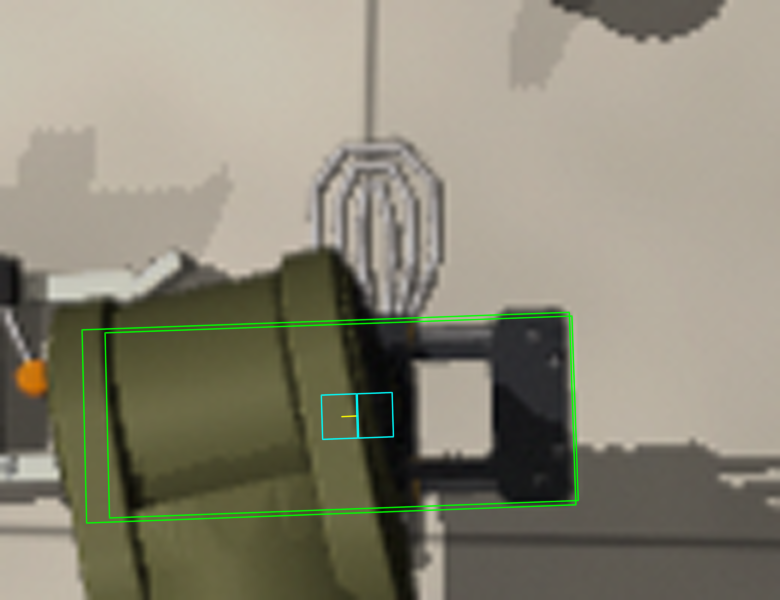

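In the scene view the real body starts near the −120 mm line, not −69.7 mm, and no finger covers the predicted tip spot. I'll triangulate the body's corners to quantify this.

```bash
python3 - <<'E'
from tool import *
np.set_printoptions(precision=4,suppress=True)
T=cam("top");S=cam("scene")
crop(S,220,100,65,60,12,"pics/e1.png",5)
t=lambda x,y:(140+x/6-.42,150+y/6-.42); s=lambda x,y:(190+x/6-.42,60+y/6-.42)
print(tri(T,t(570,315),S,s(338,508)),tri(T,t(577,503),S,s(225,455)))
print(proj(S,[env.get_obs()["tool_pos"]]))
E
```

```text
(array([0.572 , 0.0428, 0.276 ]), np.float64(0.004286903679031453)) (array([0.4988, 0.0386, 0.2755]), np.float64(0.00404170759803316))
[[248.9837 142.9008]]
```

View pics/e1.png

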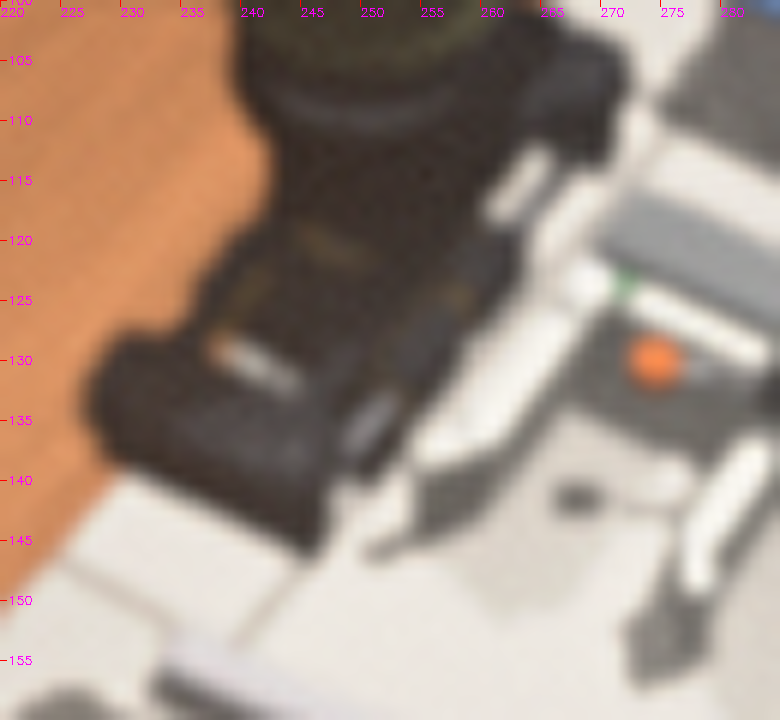

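```bash
python3 - <<'E'
from tool import *
S=cam("scene");x0,y0,w,h,s=220,100,65,60,12
im=cv2.resize(np.ascontiguousarray(S["pixels"][y0:y0+h,x0:x0+w,::-1]),None,fx=s,fy=s,interpolation=cv2.INTER_CUBIC)
o=env.get_obs(); p=np.array(o["tool_pos"]); r=R.from_euler("xyz",o["tool_rot"],degrees=True)
for off,col in((0,(0,0,255)),(20,(0,255,0)),(35,(255,0,0)),(47,(255,255,0))):
    P=np.array([(-15,-9.5,-off),(15,-9.5,-off),(15,9.5,-off),(-15,9.5,-off)])/1e3
    q=(proj(S,r.apply(P)+p)-[x0,y0]+.5)*s-.5
    cv2.polylines(im,[np.round(q).astype(np.int32)],True,col,1,cv2.LINE_AA)
cv2.imwrite("pics/f1.png",im)
E
```

```text
(no output)
```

View pics/f1.png

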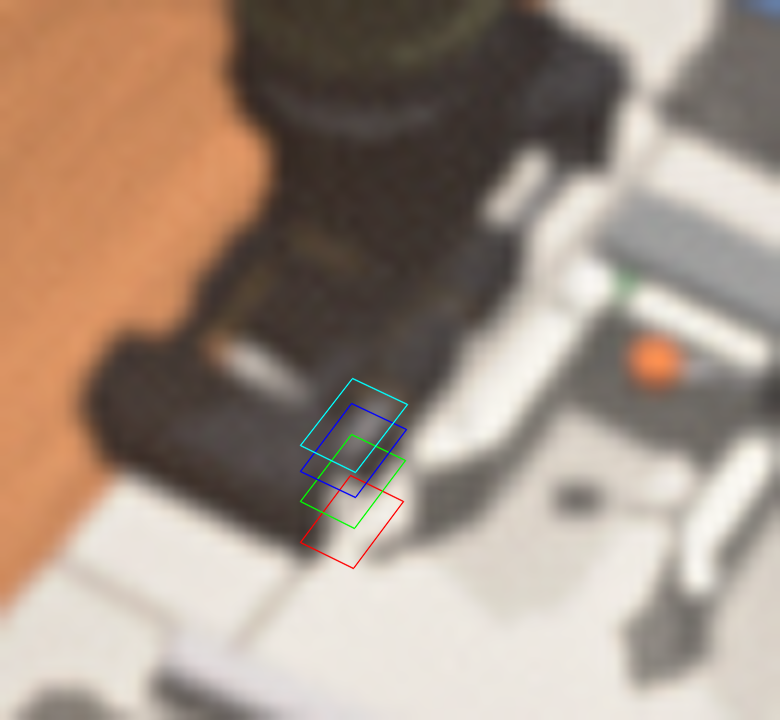

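The visible finger bottom fits roughly 30–37 mm above the reported TCP. To pin that down I'll touch the bare tile gently with closed fingers between whisk and mill, at about (0.50, 0.04).

Emit:
send_rows(steps=[[[0.015,0.005,0.0],[0,0,0],0.0],[[0.035,0.012,0.0],[0,0,0],0.0],[[0.06,0.022,0.02],[0,0,0],0.0],[[0.083,0.031,0.045],[0,0,0],0.0],[[0.093,0.035,0.06],[0,0,0],0.0]])

```text
time_s: 6.15
tool_pos: [0.4943, 0.0346, 0.0902]
tool_rot: [179.7, -0.1, -87.2]
force: [-0.6, 0.6, -0.7]
grip_width: 0.0004
```

Emit:
send_rows(steps=[[[0,0,0.015],[0,0,0],0.0],[[0,0,0.035],[0,0,0],0.0],[[0,0,0.052],[0,0,0],0.0],[[0,0,0.06],[0,0,0],0.0],[[0,0,0.062],[0,0,0],0.0]])

```text
time_s: 6.57
tool_pos: [0.4953, 0.0385, 0.029]
tool_rot: [179.7, -0.1, -87.0]
force: [0.9, -0.0, 0.1]
grip_width: 0.0003
```

```bash
python3 go.py .50 .04 .03 -87.2 0 1; python3 - <<'E'
from tool import *
drawtool(cam("scene"),190,70,100,120,6,"pics/g1.png")
E
```

```text
t 6.57 pos [0.4953 0.0385 0.029 ] rpy [ 1.7972e+02 -9.0000e-02 -8.6960e+01] F [ 0.9 -0.   0.1] g 0.0003
shift [-0.0013 -0.0048 -0.0011] rot [ 0.0049 -0.0016  0.0041]
1 shift [-0.0013 -0.0048 -0.0011] rot [ 0.005 -0.002  0.004]
```

View pics/g1.png

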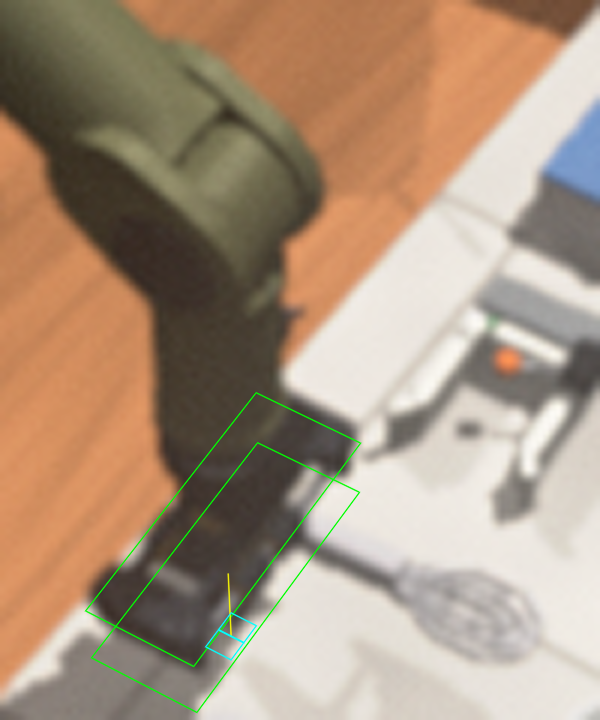

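Reported z = 0.029 is below the tile top with no contact force, so the reported TCP really does lie beyond the fingertips. I'll keep descending in small steps.

Emit:
send_rows(steps=[[[0,0,0.003],[0,0,0],0.0],[[0,0,0.006],[0,0,0],0.0],[[0,0,0.009],[0,0,0],0.0],[[0,0,0.011],[0,0,0],0.0],[[0,0,0.012],[0,0,0],0.0]])

```text
time_s: 7.03
tool_pos: [0.4979, 0.04, 0.0194]
tool_rot: [-180.0, 0.0, -86.9]
force: [0.1, -0.4, 0.9]
grip_width: 0.0005
```

Emit:
send_rows(steps=[[[0,0,0.002],[0,0,0],0.0],[[0,0,0.004],[0,0,0],0.0],[[0,0,0.006],[0,0,0],0.0],[[0,0,0.007],[0,0,0],0.0],[[0,0,0.008],[0,0,0],0.0]])

```text
time_s: 7.45
tool_pos: [0.4978, 0.0399, 0.0112]
tool_rot: [180.0, -0.0, -86.9]
force: [0.2, 0.3, 0.2]
grip_width: 0.0006
```

Emit:
send_rows(steps=[[[0,0,0.001],[0,0,0],0.0],[[0,0,0.002],[0,0,0],0.0],[[0,0,0.003],[0,0,0],0.0],[[0,0,0.004],[0,0,0],0.0],[[0,0,0.004],[0,0,0],0.0]])

```text
time_s: 7.87
tool_pos: [0.4977, 0.0399, 0.0072]
tool_rot: [180.0, -0.0, -86.9]
force: [0.6, 0.0, -0.2]
grip_width: 0.0006
```

Emit:
send_rows(steps=[[[0,0,0.001],[0,0,0],0.0],[[0,0,0.002],[0,0,0],0.0],[[0,0,0.003],[0,0,0],0.0],[[0,0,0.003],[0,0,0],0.0],[[0,0,0.003],[0,0,0],0.0]])

```text
time_s: 8.28
tool_pos: [0.4978, 0.0398, 0.0043]
tool_rot: [180.0, 0.0, -86.9]
force: [-0.4, -0.2, 0.5]
grip_width: 0.0005
```

Emit:
send_rows(steps=[[[0,0,0.001],[0,0,0],0.0],[[0,0,0.002],[0,0,0],0.0],[[0,0,0.003],[0,0,0],0.0],[[0,0,0.003],[0,0,0],0.0],[[0,0,0.003],[0,0,0],0.0]])

```text
time_s: 8.7
tool_pos: [0.498, 0.0399, 0.0022]
tool_rot: [180.0, 0.0, -86.9]
force: [-2.3, -0.6, 8.0]
grip_width: 0.0005
```

Contact with 8 N came at reported z ≈ 0.0025, so the true fingertips lie about 27.5 mm short of the reported TCP. Now I'll lift, go back over the whisk handle and grasp with reported z ≈ 0.006 (tip 3 mm above the tile).

Emit:
send_rows(steps=[[[0,0,-0.02],[0,0,0],0.03],[[0,0,-0.045],[0,0,0],0.06],[[0,0,-0.065],[0,0,0],0.087],[[0,0,-0.075],[0,0,0],0.087],[[0,0,-0.075],[0,0,0],0.087]])

```text
time_s: 9.12
tool_pos: [0.4997, 0.0403, 0.0785]
tool_rot: [-179.7, 0.1, -86.9]
force: [0.2, 1.4, 0.1]
grip_width: 0.026
```

```bash
python3 go.py .529 .1328 .075 -87.2 0 1
```

```text
t 9.12 pos [0.4997 0.0403 0.0785] rpy [-1.7974e+02  9.0000e-02 -8.6910e+01] F [0.2 1.4 0.1] g 0.026
shift [-0.0908 -0.0342  0.0038] rot [-0.0045  0.0015  0.0051]
1 shift [-0.0908 -0.0342  0.0038] rot [-0.005  0.002  0.005]
```

Emit:
send_rows(steps=[[[-0.015,-0.006,0],[0,0,-0.0],0.087],[[-0.04,-0.015,0],[0,0,0.0],0.087],[[-0.065,-0.025,0],[0,0,0],0.087],[[-0.083,-0.033,0],[0,0,0],0.087],[[-0.091,-0.036,0],[0,0,0],0.087]])

```text
time_s: 9.53
tool_pos: [0.5283, 0.1371, 0.0744]
tool_rot: [179.9, 0.0, -86.6]
force: [1.4, 0.0, 0.2]
grip_width: 0.0589
```

Emit:
send_rows(steps=[[[0,0,0.0],[0,0,-0.0],0.087],[[0,0,0],[0,0,0.0],0.087],[[0,0,0],[0,0,0],0.087],[[0,0,0.005],[0,0,0],0.087],[[0,0,0.01],[0,0,0],0.087]])

```text
time_s: 9.95
tool_pos: [0.529, 0.1315, 0.0663]
tool_rot: [-180.0, 0.0, -87.0]
force: [-0.1, 0.0, 0.1]
grip_width: 0.0855
```

```bash
python3 go.py .529 .1328 .006 -87.2 0 1;python3 - <<'E'
from tool import *
crop(cam("scene"),200,70,110,110,6,"pics/i1.png",10)
E
```

```text
t 9.95 pos [0.529  0.1315 0.0663] rpy [-1.7997e+02  2.0000e-02 -8.7030e+01] F [-0.1  0.   0.1] g 0.0855
shift [-0.0013 -0.      0.0603] rot [-0.0006  0.0004  0.003 ]
1 shift [-0.0013 -0.      0.0603] rot [-0.001  0.     0.003]
```

View pics/i1.png

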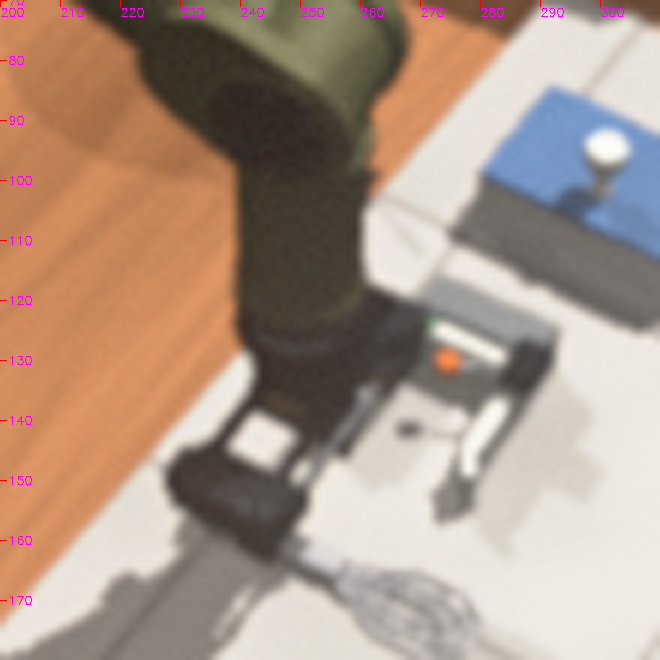

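Emit:
send_rows(steps=[[[-0.001,0,0.012],[0,0,0],0.087],[[-0.001,0,0.03],[0,0,0],0.087],[[-0.001,0,0.046],[0,0,0],0.087],[[-0.001,0,0.055],[0,0,0],0.087],[[-0.001,0,0.06],[0,0,0],0.08]])

```text
time_s: 10.42
tool_pos: [0.5275, 0.1331, 0.0044]
tool_rot: [179.9, -0.1, -86.9]
force: [-0.6, -0.3, 0.5]
grip_width: 0.0847
```

Emit:
send_rows(steps=[[[0,0,0],[0,0,0],0.06],[[0,0,0],[0,0,0],0.04],[[0,0,0],[0,0,0],0.02],[[0,0,0],[0,0,0],0.0],[[0,0,0],[0,0,0],0.0]], grip_force=25)

```text
time_s: 10.83
tool_pos: [0.5295, 0.1339, 0.0071]
tool_rot: [-179.9, 0.0, -86.9]
force: [-0.2, -0.4, -0.1]
grip_width: 0.0551
```

Emit:
send_rows(steps=[[[0,0,0],[0,0,0],0.0],[[0,0,0],[0,0,0],0.0],[[0,0,0],[0,0,0],0.0],[[0,0,0],[0,0,0],0.0],[[0,0,0],[0,0,0],0.0]])

```text
time_s: 11.25
tool_pos: [0.5289, 0.1337, 0.0064]
tool_rot: [-180.0, 0.0, -86.9]
force: [-0.0, 0.7, -0.7]
grip_width: 0.0217
```

Emit:
send_rows(steps=[[[0,0,0],[0,0,0],0.0],[[0,0,0],[0,0,0],0.0],[[0,0,0],[0,0,0],0.0],[[0,0,0],[0,0,0],0.0],[[0,0,-0.001],[0,0,0],0.0]], grip_force=30)

```text
time_s: 11.67
tool_pos: [0.5285, 0.1335, 0.0071]
tool_rot: [180.0, -0.0, -86.9]
force: [-0.7, -0.1, -2.0]
grip_width: 0.0198
```

Emit:
send_rows(steps=[[[0,0,-0.005],[0,0,0],0.0],[[0,0,-0.02],[0,0,0],0.0],[[0,0,-0.045],[0,0,0],0.0],[[0,0,-0.075],[0,0,0],0.0],[[0,0,-0.105],[0,0,0],0.0]])

```text
time_s: 12.08
tool_pos: [0.5281, 0.1332, 0.1132]
tool_rot: [179.9, -0.0, -86.9]
force: [1.4, 0.9, -1.7]
grip_width: 0.0197
```

The whisk is held (19.7 mm between the fingers, about −1.7 N). Next I carry it high over the mill to the mat.

Emit:
send_rows(steps=[[[0,0,-0.03],[0,0,0],0.0],[[0.0,0,-0.06],[0,0,0],0.0],[[0.01,0,-0.08],[0,0,0],0.0],[[0.03,0,-0.09],[0,0,0],0.0],[[0.06,0,-0.09],[0,0,0],0.0]])

```text
time_s: 12.5
tool_pos: [0.5336, 0.0766, 0.2056]
tool_rot: [-179.7, 0.2, -86.6]
force: [1.1, 0.3, -1.7]
grip_width: 0.0196
```

```bash
python3 go.py .5302 -.2994 .20 -76.8 0 3
```

```text
t 12.5 pos [0.5336 0.0766 0.2056] rpy [-1.797e+02  1.600e-01 -8.661e+01] F [ 1.1  0.3 -1.7] g 0.0196
shift [0.3751 0.0256 0.0044] rot [-0.0054  0.0024 -0.1712]
1 shift [0.125  0.0085 0.0015] rot [-0.002  0.001 -0.057]
2 shift [0.1243 0.0157 0.0016] rot [-0.002  0.001 -0.057]
3 shift [0.1233 0.0227 0.0017] rot [-0.002  0.001 -0.057]
```

Emit:
send_rows(steps=[[[0.025,0.001,0],[0,0,0],0.0],[[0.05,0.002,0],[0,0,-0.01],0.0],[[0.075,0.004,0],[0,0,-0.025],0.0],[[0.1,0.006,0],[0,0,-0.04],0.0],[[0.125,0.008,0],[0,0,-0.057],0.0]])

```text
time_s: 12.92
tool_pos: [0.5304, -0.0529, 0.2026]
tool_rot: [-180.0, 0.0, -83.6]
force: [0.7, -0.8, -0.9]
grip_width: 0.0199
```

Emit:
send_rows(steps=[[[0.025,0.003,0],[0,0,-0.01],0.0],[[0.05,0.006,0],[0,0,-0.02],0.0],[[0.075,0.009,0],[0,0,-0.03],0.0],[[0.1,0.012,0],[0,0,-0.045],0.0],[[0.124,0.015,0],[0,0,-0.057],0.0]])

```text
time_s: 13.33
tool_pos: [0.5291, -0.1779, 0.2026]
tool_rot: [-180.0, 0.0, -80.4]
force: [0.1, -0.9, -1.0]
grip_width: 0.0193
```

```bash
python3 go.py .5302 -.2994 .20 -76.8 0 1
```

```text
t 13.33 pos [ 0.5291 -0.1779  0.2026] rpy [-1.7999e+02  1.0000e-02 -8.0370e+01] F [ 0.1 -0.9 -1. ] g 0.0193
shift [0.12   0.0193 0.0026] rot [-0.0002  0.0002 -0.0623]
1 shift [0.12   0.0193 0.0026] rot [-0.     0.    -0.062]
```

Emit:
send_rows(steps=[[[0.025,0.004,0],[0,0,-0.015],0.0],[[0.055,0.009,0],[0,0,-0.03],0.0],[[0.085,0.014,0],[0,0,-0.045],0.0],[[0.108,0.017,0.01],[0,0,-0.06],0.0],[[0.12,0.019,0.025],[0,0,-0.062],0.0]])

```text
time_s: 13.75
tool_pos: [0.5306, -0.3027, 0.1788]
tool_rot: [-179.9, -0.2, -77.0]
force: [0.1, 0.3, -0.4]
grip_width: 0.0193
```

Emit:
send_rows(steps=[[[0,0,0.025],[0,0,0],0.0],[[0,0,0.055],[0,0,0],0.0],[[0,0,0.085],[0,0,0],0.0],[[0,0,0.105],[0,0,0],0.0],[[0,0,0.115],[0,0,0],0.0]])

```text
time_s: 14.17
tool_pos: [0.5289, -0.2966, 0.0592]
tool_rot: [179.8, 0.2, -76.8]
force: [-0.5, 1.0, -1.4]
grip_width: 0.0194
```

Emit:
send_rows(steps=[[[0,0,0.005],[0,0,0],0.0],[[0,0,0.01],[0,0,0],0.0],[[0,0,0.014],[0,0,0],0.0],[[0,0,0.016],[0,0,0],0.0],[[0,0,0.016],[0,0,0],0.0]])

```text
time_s: 14.58
tool_pos: [0.5314, -0.298, 0.0469]
tool_rot: [-179.9, -0.0, -76.8]
force: [-0.2, 0.1, -1.5]
grip_width: 0.0196
```

```bash
python3 go.py .5302 -.2994 .011 -76.8 0 1; python3 - <<'E'
from tool import *
crop(cam("scene"),100,170,150,130,5,"pics/j1.png",10)
crop(cam("top"),290,150,130,110,6,"pics/j2.png",10)
E
```

```text
t 14.58 pos [ 0.5314 -0.298   0.0469] rpy [-1.7994e+02 -3.0000e-02 -7.6820e+01] F [-0.2  0.1 -1.5] g 0.0196
shift [0.001  0.0015 0.0359] rot [-0.001  -0.0004 -0.0004]
1 shift [0.001  0.0015 0.0359] rot [-0.001 -0.    -0.   ]
```

View pics/j1.png

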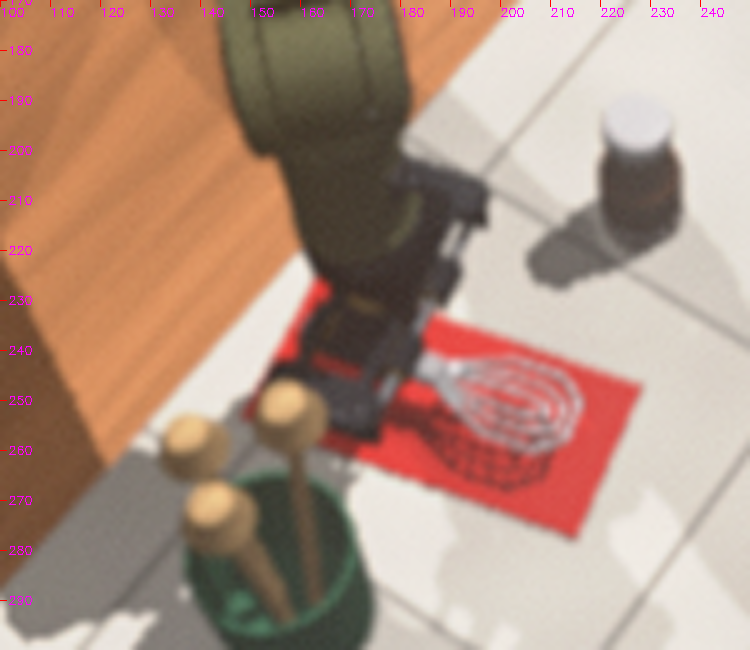

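View pics/j2.png

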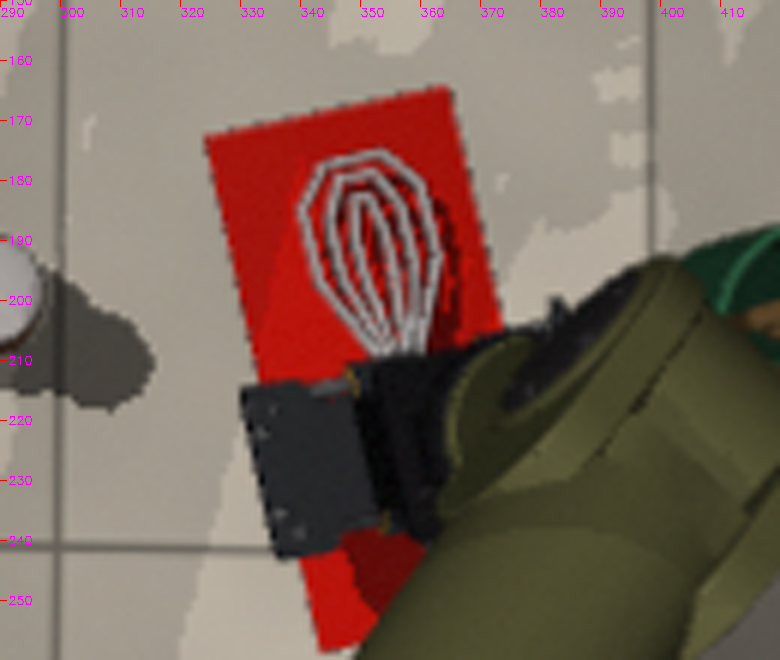

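The whisk is centred above the mat and still about 35 mm up. The wrist joint appears near the pot in the top view, so I'll check spoon clearance before lowering.

```bash
python3 - <<'E'
from tool import *
crop(cam("top"),310,130,180,150,4,"pics/k2.png",10)
crop(cam("scene"),60,100,200,200,3,"pics/k1.png",20)
E
```

```text
(no output)
```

View pics/k2.png

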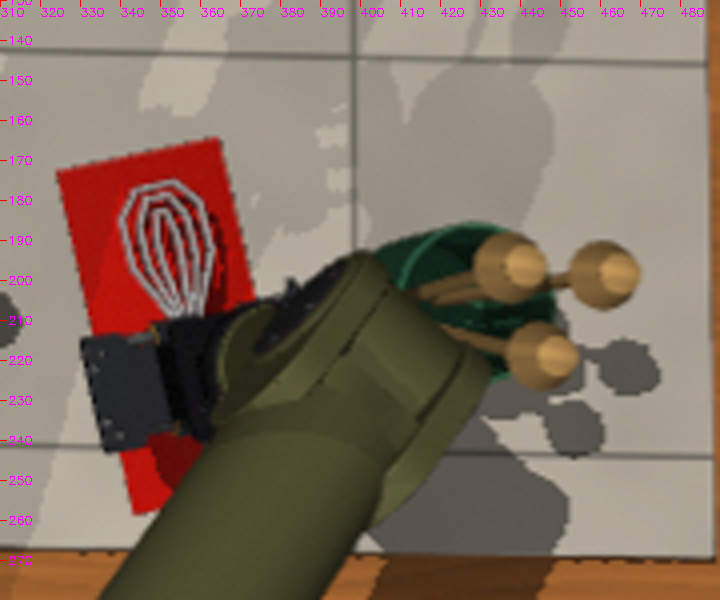

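View pics/k1.png

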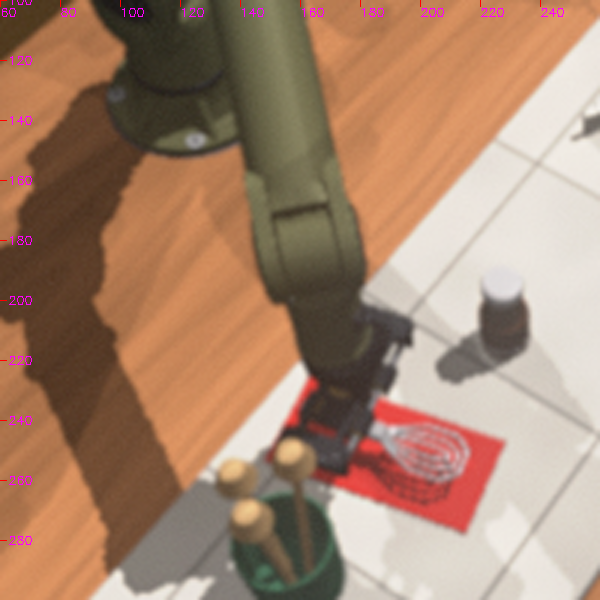

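The wrist joint is well above and about 9 cm short of the spoons, so I'll lower.

Emit:
send_rows(steps=[[[0,0.001,0.006],[0,0,0],0.0],[[0.001,0.001,0.014],[0,0,0],0.0],[[0.001,0.001,0.022],[0,0,0],0.0],[[0.001,0.001,0.028],[0,0,0],0.0],[[0.001,0.001,0.032],[0,0,0],0.0]])

```text
time_s: 15.2
tool_pos: [0.5294, -0.2986, 0.0128]
tool_rot: [179.9, 0.1, -76.8]
force: [-0.4, -0.4, -0.4]
grip_width: 0.0196
```

Emit:
send_rows(steps=[[[0,0,0.001],[0,0,0],0.0],[[0,0,0.002],[0,0,0],0.0],[[0,0,0.0025],[0,0,0],0.0],[[0,0,0.003],[0,0,0],0.0],[[0,0,0.003],[0,0,0],0.0]])

```text
time_s: 15.62
tool_pos: [0.5304, -0.2992, 0.0116]
tool_rot: [-180.0, -0.0, -76.8]
force: [-0.7, 1.2, -1.4]
grip_width: 0.0195
```

```bash
python3 go.py .5302 -.2994 .011 -76.8 0 1
```

```text
t 15.62 pos [ 0.5304 -0.2992  0.0116] rpy [-1.7997e+02 -1.0000e-02 -7.6830e+01] F [-0.7  1.2 -1.4] g 0.0195
shift [0.0002 0.0002 0.0006] rot [-0.0005 -0.0002 -0.0005]
1 shift [0.0002 0.0002 0.0006] rot [-0.    -0.    -0.001]
```

Emit:
send_rows(steps=[[[0,0,0.0005],[0,0,0],0.0],[[0,0,0.001],[0,0,0],0.0],[[0,0,0.0015],[0,0,0],0.0],[[0,0,0.0015],[0,0,0],0.0],[[0,0,0.0015],[0,0,0],0.0]])

```text
time_s: 16.03
tool_pos: [0.5304, -0.2991, 0.0104]
tool_rot: [-180.0, 0.0, -76.8]
force: [-1.4, 2.8, 4.6]
grip_width: 0.0196
```

The whisk is resting on the mat (+4.6 N). Releasing.

Emit:
send_rows(steps=[[[0,0,0],[0,0,0],0.05],[[0,0,0],[0,0,0],0.05],[[0,0,0],[0,0,0],0.05],[[0,0,0],[0,0,0],0.05],[[0,0,0],[0,0,0],0.05]])

```text
time_s: 16.45
tool_pos: [0.5301, -0.2991, 0.0097]
tool_rot: [180.0, -0.0, -76.8]
force: [0.4, -0.3, -0.6]
grip_width: 0.0445
```

Emit:
send_rows(steps=[[[0,0,-0.008],[0,0,0],0.05],[[0,0,-0.025],[0,0,0],0.05],[[0,0,-0.055],[0,0,0],0.05],[[0,0,-0.085],[0,0,0],0.04],[[0,0,-0.12],[0,0,0],0.03]])

```text
time_s: 16.87
tool_pos: [0.5293, -0.2988, 0.1307]
tool_rot: [179.9, 0.0, -76.9]
force: [0.3, -0.2, -0.7]
grip_width: 0.043
```

```bash
python3 - <<'E'
from tool import *
A=dict(mill=(.588,-.092,.03),whisk=((.5602,-.2925,.034),12.9),mat=((.5602,-.2925,.03),12.9))
draw(cam("scene"),120,170,130,120,5,"pics/l1.png",**A)
draw(cam("top"),260,150,140,110,5,"pics/l2.png",**A)
E
python3 go.py .58 -.145 .15 3.3 0 1
```

```text
t 16.97 pos [ 0.5336 -0.3018  0.1365] rpy [-179.48   -0.36  -76.87] F [ 0.8 -0.1  0.4] g 0.0359
shift [-0.1421 -0.081  -0.0136] rot [-0.0032 -0.0115 -1.3991]
1 shift [-0.1421 -0.081  -0.0136] rot [-0.003 -0.011 -1.399]
```

View pics/l1.png

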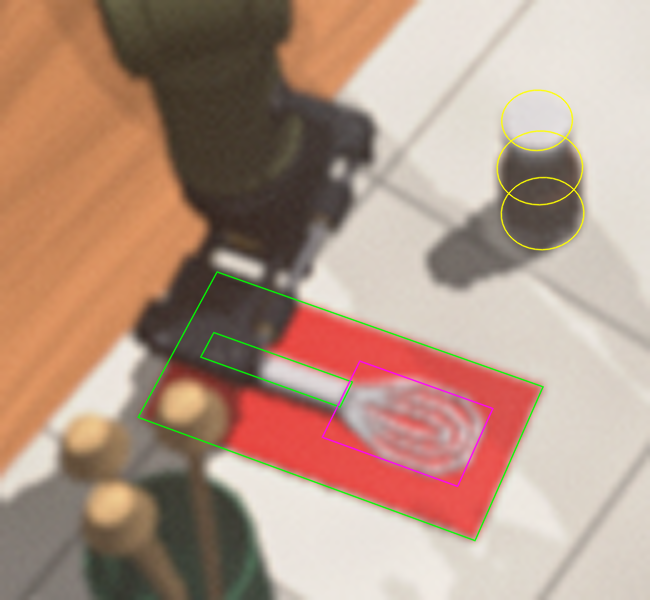

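View pics/l2.png

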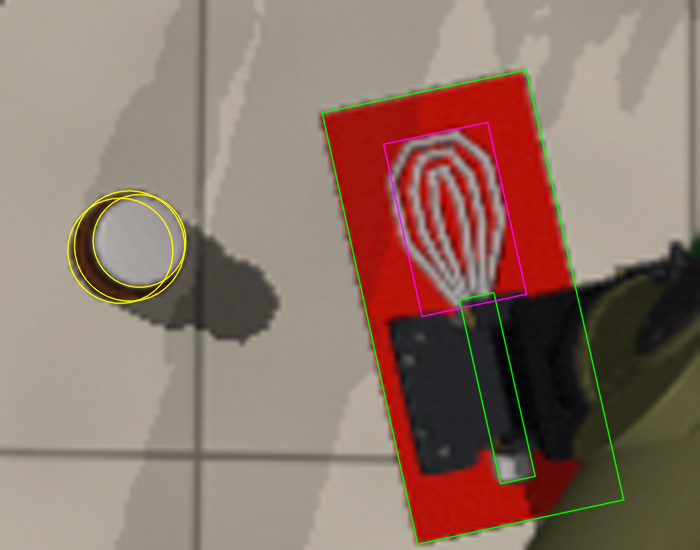

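The whisk lies lengthwise on the mat, centred within a few mm (overlay match), and is released. Next I bring the tool behind the mill, turn it to the dock's yaw, tilt it so the body clears the cap, and set the fingers 28 mm apart as a V-shaped pusher.

Emit:
send_rows(steps=[[[-0.02,-0.012,-0.015],[0,0,0],0.028],[[-0.05,-0.03,-0.03],[0,0,0],0.028],[[-0.083,-0.052,-0.04],[0,0,-0.03],0.028],[[-0.115,-0.073,-0.04],[0,0,-0.1],0.028],[[-0.142,-0.088,-0.04],[0,0,-0.2],0.028]])

```text
time_s: 17.38
tool_pos: [0.5852, -0.1374, 0.1708]
tool_rot: [-179.8, -0.0, -65.1]
force: [0.6, 0.6, -1.3]
grip_width: 0.0283
```

Emit:
send_rows(steps=[[[0,0,0],[0,0,-0.12],0.028],[[0,0,0],[0,0,-0.24],0.028],[[0,0,0],[0,0,-0.36],0.028],[[0,0,0],[0,0,-0.48],0.028],[[0,0,0],[0,0,-0.6],0.028]])

```text
time_s: 17.8
tool_pos: [0.5834, -0.1408, 0.1698]
tool_rot: [180.0, 0.0, -30.7]
force: [-0.3, -0.3, -0.2]
grip_width: 0.028
```

Emit:
send_rows(steps=[[[0,0,0],[0,0,-0.12],0.028],[[0,0,0],[0,0,-0.24],0.028],[[0,0,0],[0,0,-0.36],0.028],[[0,0,0],[0,0,-0.48],0.028],[[0,0,0],[0,0,-0.6],0.028]])

```text
time_s: 18.22
tool_pos: [0.5833, -0.1409, 0.1698]
tool_rot: [-180.0, 0.0, 3.7]
force: [0.3, -0.8, 0.2]
grip_width: 0.0277
```

```bash
python3 go.py .590 -.135 .14 3.3 25 1; python3 - <<'E'
from h import *
print(np.round(env.get_obs()["qpos"],1))
crop(cam("scene"),80,60,200,190,4,"pics/m1.png",20)
E
```

```text
t 18.22 pos [ 0.5833 -0.1409  0.1698] rpy [-1.80e+02  1.00e-02  3.71e+00] F [ 0.3 -0.8  0.2] g 0.0277
shift [ 0.0071 -0.0054  0.0298] rot [0.4363 0.0017 0.0069]
1 shift [ 0.0071 -0.0054  0.0298] rot [0.436 0.002 0.007]
[-16.5  14.2  32.6  93.6  -7.9  74.4  21.1]
```

View pics/m1.png

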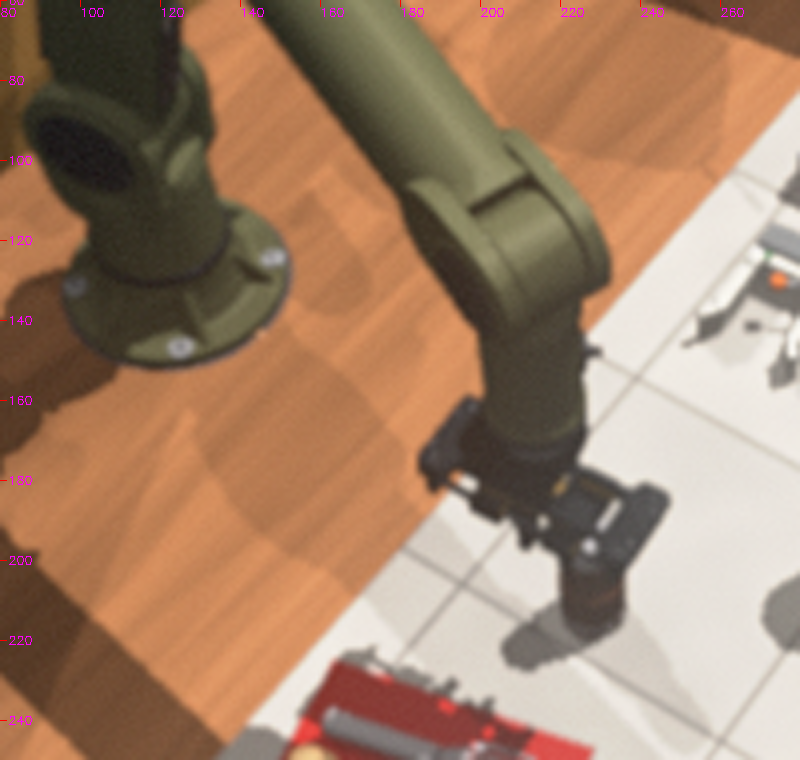

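Emit:
send_rows(steps=[[[0.001,0.002,0],[0.07,0,0.002],0.028],[[0.003,0.004,0],[0.16,0,0.004],0.028],[[0.005,0.006,0],[0.25,0,0.006],0.028],[[0.007,0.008,0],[0.35,0,0.007],0.028],[[0.007,0.008,0],[0.436,0,0.007],0.028]])

```text
time_s: 18.68
tool_pos: [0.5915, -0.1497, 0.1704]
tool_rot: [-154.8, 0.0, 2.8]
force: [-0.3, -0.4, -0.9]
grip_width: 0.028
```

```bash
python3 go.py .5905 -.140 .06 3.3 25 1; python3 - <<'E'
from tool import *
crop(cam("scene"),170,110,130,120,6,"pics/n1.png",10)
crop(cam("top"),240,150,130,110,6,"pics/n2.png",10)
E
```

```text
t 18.68 pos [ 0.5915 -0.1497  0.1704] rpy [-1.5484e+02  4.0000e-02  2.7900e+00] F [-0.3 -0.4 -0.9] g 0.028
shift [-0.0004  0.0382  0.1041] rot [-0.0029 -0.0031 -0.0084]
1 shift [-0.0004  0.0382  0.1041] rot [-0.003 -0.003 -0.008]
```

View pics/n1.png

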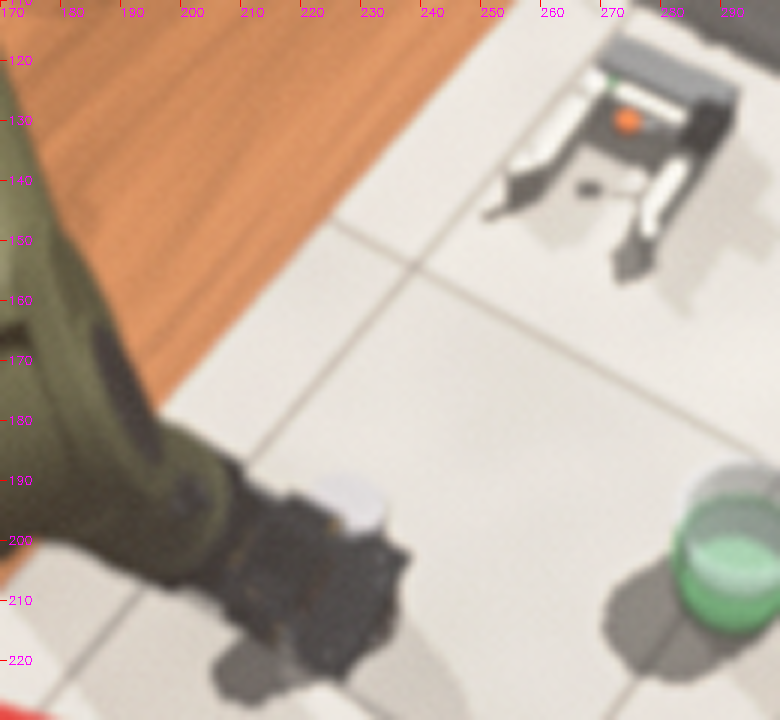

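View pics/n2.png

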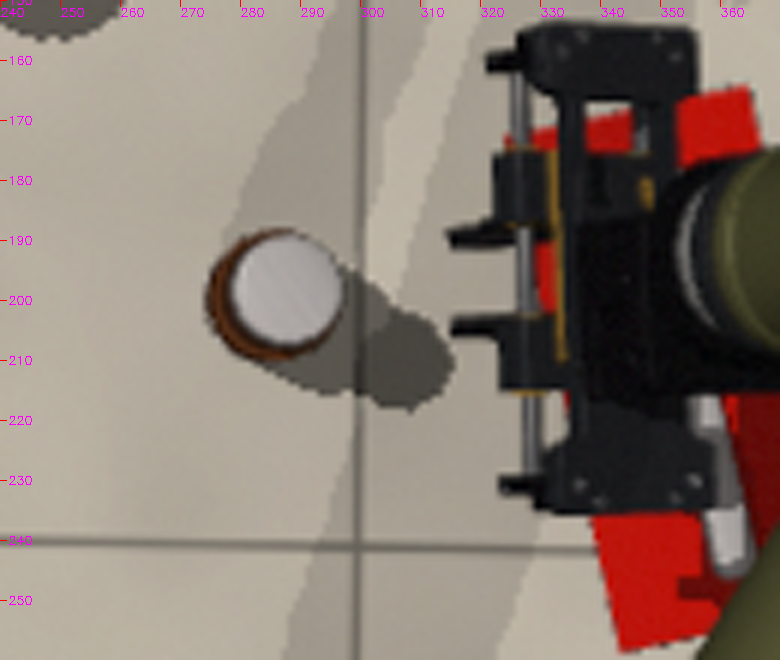

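Now the fingertips are clearly visible in the top view, with left ends at about (314.1,189.5) and (314.9,204.3). I'll use them to check the tip model.

```bash
python3 - <<'E'
from tool import *
np.set_printoptions(precision=4,suppress=True)
T=cam("top")
o=env.get_obs(); p=np.array(o["tool_pos"]); r=R.from_euler("xyz",o["tool_rot"],degrees=True)
print(p,o["tool_rot"])
for off in(0,.0275):
  for P in [(-.014,0,0),(.014,0,0),(-.014,-.0095,0),(.014,-.0095,0),(.014,.0095,0)]:
    q=r.apply(np.array(P)-[0,0,off])+p; print("tool",off,P,q,proj(T,[q])[0])
q=p+[0,0,.0275];print("worldz",proj(T,[q])[0])
crop(T,295,175,60,45,12,"pics/n3.png",5)
E
```

```text
[ 0.5899 -0.1513  0.1682] [-155.1294    0.3157    2.6088]
tool 0 (-0.014, 0, 0) [ 0.5759 -0.152   0.1683] [310.9086 202.6496]
tool 0 (0.014, 0, 0) [ 0.6039 -0.1507  0.1681] [310.5027 191.7767]
tool 0 (-0.014, -0.0095, 0) [ 0.5755 -0.1433  0.1723] [307.7572 202.6837]
tool 0 (0.014, -0.0095, 0) [ 0.6035 -0.1421  0.1721] [307.3553 191.7751]
tool 0 (0.014, 0.0095, 0) [ 0.6042 -0.1593  0.1641] [313.6297 191.7782]
tool 0.0275 (-0.014, 0, 0) [ 0.5766 -0.1635  0.1932] [316.7832 202.1403]
tool 0.0275 (0.014, 0, 0) [ 0.6045 -0.1622  0.1931] [316.3592 191.0528]
tool 0.0275 (-0.014, -0.0095, 0) [ 0.5762 -0.1549  0.1972] [313.5887 202.1735]
tool 0.0275 (0.014, -0.0095, 0) [ 0.6042 -0.1536  0.1971] [313.1688 191.0488]
tool 0.0275 (0.014, 0.0095, 0) [ 0.6049 -0.1708  0.1891] [319.5284 191.0567]
worldz [312.1351 196.7281]
```

View pics/n3.png

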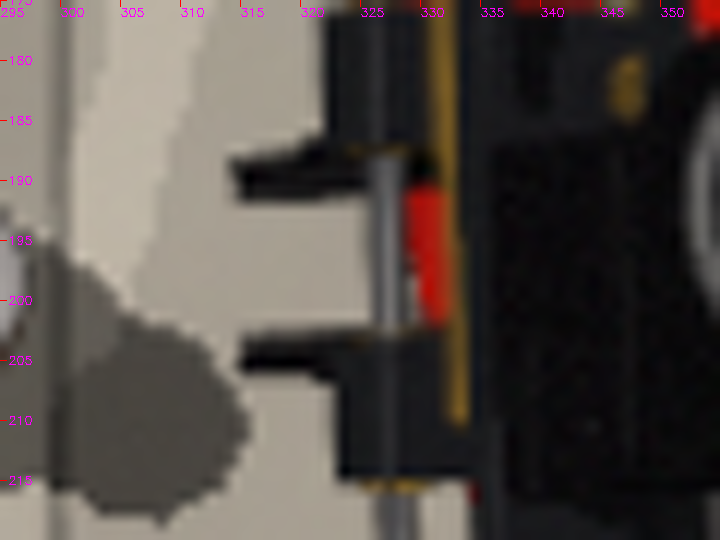

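The tip model (27.5 mm along the tool axis) matches the picture within 1.5 mm, and the fingertips are only about 8 mm thick. Descending straight down behind the mill.

Emit:
send_rows(steps=[[[0.001,0.0085,0.018],[0,0,0],0.028],[[0.0015,0.021,0.045],[0,0,0],0.028],[[0.0015,0.034,0.073],[0,0,0],0.028],[[0.0015,0.0444,0.0952],[0,0,0],0.028],[[0.0015,0.0507,0.1088],[0,0,0],0.028]])

```text
time_s: 19.25
tool_pos: [0.5917, -0.1451, 0.0478]
tool_rot: [-155.0, 0.2, 3.2]
force: [-0.8, 0.4, 0.1]
grip_width: 0.0278
```

Emit:
send_rows(steps=[[[0,0.004,0.0086],[0,0,0],0.028],[[0,0.008,0.0172],[0,0,0],0.028],[[0,0.011,0.0236],[0,0,0],0.028],[[0,0.0125,0.027],[0,0,0],0.028],[[0,0.0125,0.027],[0,0,0],0.028]])

```text
time_s: 19.67
tool_pos: [0.5924, -0.1482, 0.0201]
tool_rot: [-155.0, 0.1, 3.0]
force: [-1.3, -0.9, 0.5]
grip_width: 0.0277
```

```bash
python3 go.py .590 -.130 .0135 3.3 25 1; python3 - <<'E'
from tool import *
crop(cam("scene"),140,140,130,120,6,"pics/p1.png",10)
crop(cam("top"),240,150,130,110,6,"pics/p2.png",10)
E
```

```text
t 19.67 pos [ 0.5924 -0.1482  0.0201] rpy [-1.5503e+02  8.0000e-02  3.0000e+00] F [-1.3 -0.9  0.5] g 0.0277
shift [-0.0014 -0.0138  0.0137] rot [ 0.0005 -0.001  -0.0054]
1 shift [-0.0014 -0.0138  0.0137] rot [ 0.    -0.001 -0.005]
```

View pics/p2.png

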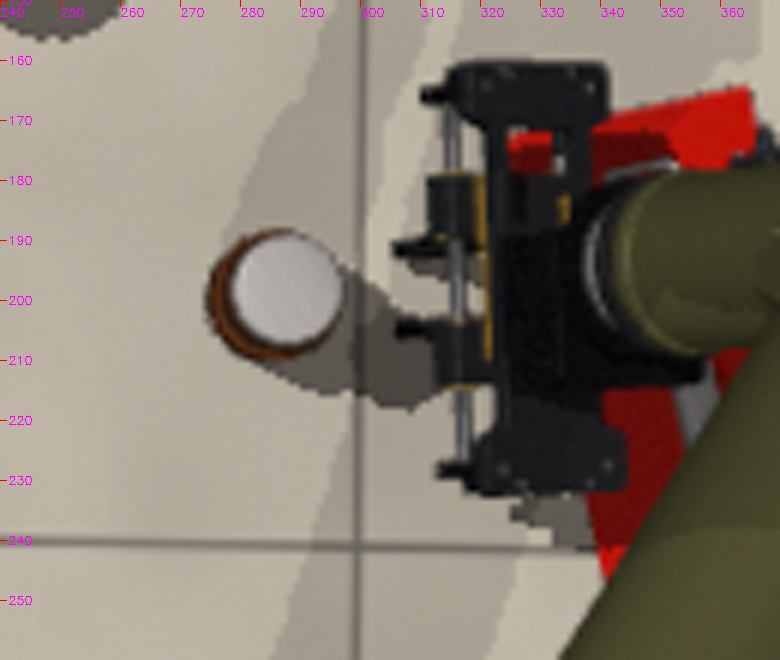

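View pics/p1.png

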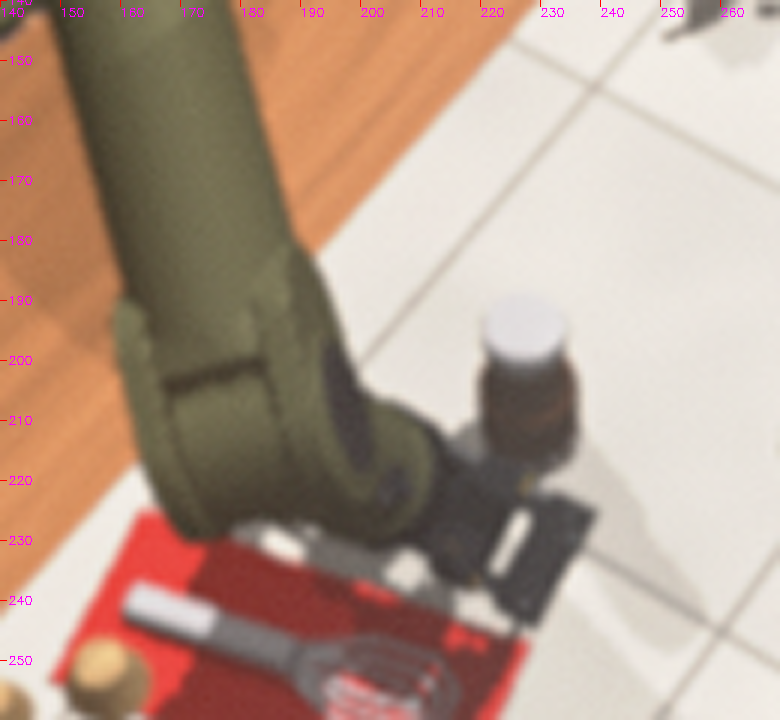

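Fingers are centred behind the mill (finger rows 191 and 204.5, mill centre about 198). I'll lower 6 mm and close the gap.

```bash
python3 go.py .5894 -.118 .0140 3.3 25 1; python3 go.py .585 -.085 .0140 3.3 25 1
```

```text
t 19.77 pos [ 0.5928 -0.1485  0.0208] rpy [-1.5504e+02  2.0000e-02  2.9800e+00] F [-0.3 -0.2  0.6] g 0.0277
shift [-0.0018 -0.0249  0.0191] rot [ 0.0008 -0.002  -0.0052]
1 shift [-0.0018 -0.0249  0.0191] rot [ 0.001 -0.002 -0.005]
t 19.77 pos [ 0.5928 -0.1485  0.0208] rpy [-1.5504e+02  2.0000e-02  2.9800e+00] F [-0.3 -0.2  0.6] g 0.0277
shift [-0.0045 -0.055   0.0331] rot [ 0.0008 -0.002  -0.0052]
1 shift [-0.0045 -0.055   0.0331] rot [ 0.001 -0.002 -0.005]
```

Emit:
send_rows(steps=[[[0,-0.002,0.008],[0,0,0],0.028],[[-0.001,-0.008,0.0115],[0,0,-0.005],0.028],[[-0.0015,-0.015,0.0147],[0,0,-0.005],0.028],[[-0.002,-0.021,0.0174],[0,0,-0.005],0.028],[[-0.002,-0.025,0.0191],[0,0,-0.005],0.028]])

```text
time_s: 20.18
tool_pos: [0.5886, -0.1157, 0.0136]
tool_rot: [-155.0, -0.0, 3.3]
force: [0.0, -0.1, -0.3]
grip_width: 0.0278
```

```bash
python3 go.py .585 -.085 .0140 3.3 25 1; python3 go.py .5513 .1654 .014 3.3 25 6
```

```text
t 20.18 pos [ 0.5886 -0.1157  0.0136] rpy [-1.5496e+02 -5.0000e-02  3.3300e+00] F [ 0.  -0.1 -0.3] g 0.0278
shift [-0.0018 -0.0282  0.0127] rot [-0.0008 -0.0005  0.0009]
1 shift [-0.0018 -0.0282  0.0127] rot [-0.001 -0.001  0.001]
t 20.18 pos [ 0.5886 -0.1157  0.0136] rpy [-1.5496e+02 -5.0000e-02  3.3300e+00] F [ 0.  -0.1 -0.3] g 0.0278
shift [-0.0209 -0.2564  0.1193] rot [-0.0008 -0.0005  0.0009]
1 shift [-0.0035 -0.0427  0.0199] rot [-0. -0.  0.]
2 shift [-0.0035 -0.0427  0.0199] rot [-0. -0.  0.]
3 shift [-0.0035 -0.0427  0.0199] rot [-0. -0.  0.]
4 shift [-0.0035 -0.0427  0.0199] rot [-0. -0.  0.]
5 shift [-0.0035 -0.0427  0.0199] rot [-0. -0.  0.]
6 shift [-0.0035 -0.0427  0.0199] rot [-0. -0.  0.]
```

Emit:
send_rows(steps=[[[-0.0003,-0.0036,0.0017],[0,0,0],0.028],[[-0.0006,-0.008,0.0037],[0,0,0],0.028],[[-0.001,-0.0125,0.0058],[0,0,0],0.028],[[-0.0014,-0.0175,0.0081],[0,0,0],0.028],[[-0.0018,-0.0225,0.0105],[0,0,0],0.028]])

```text
time_s: 20.6
tool_pos: [0.5855, -0.0932, 0.0134]
tool_rot: [-155.1, -0.1, 3.2]
force: [0.3, -2.7, 1.1]
grip_width: 0.0283
```

Emit:
send_rows(steps=[[[-0.0004,-0.0054,0.0025],[0,0,0],0.028],[[-0.0009,-0.0109,0.0051],[0,0,0],0.028],[[-0.0013,-0.0163,0.0076],[0,0,0],0.028],[[-0.0018,-0.0218,0.0102],[0,0,0],0.028],[[-0.0022,-0.0272,0.0127],[0,0,0],0.028]])

```text
time_s: 21.02
tool_pos: [0.5815, -0.0625, 0.0134]
tool_rot: [-155.0, -0.0, 3.3]
force: [0.7, -4.1, 1.0]
grip_width: 0.028
```

```bash
python3 go.py .5513 .1654 .0140 3.3 25 1; python3 - <<'E'
from tool import *
crop(cam("scene"),170,120,130,110,6,"pics/q1.png",10)
crop(cam("top"),200,150,130,110,6,"pics/q2.png",10)
E
```

```text
t 21.02 pos [ 0.5815 -0.0625  0.0134] rpy [-1.5502e+02 -5.0000e-02  3.2500e+00] F [ 0.7 -4.1  1. ] g 0.028
shift [-0.0172 -0.2081  0.0963] rot [ 0.0003 -0.0011 -0.0004]
1 shift [-0.0172 -0.2081  0.0963] rot [ 0.    -0.001 -0.   ]
```

View pics/q2.png

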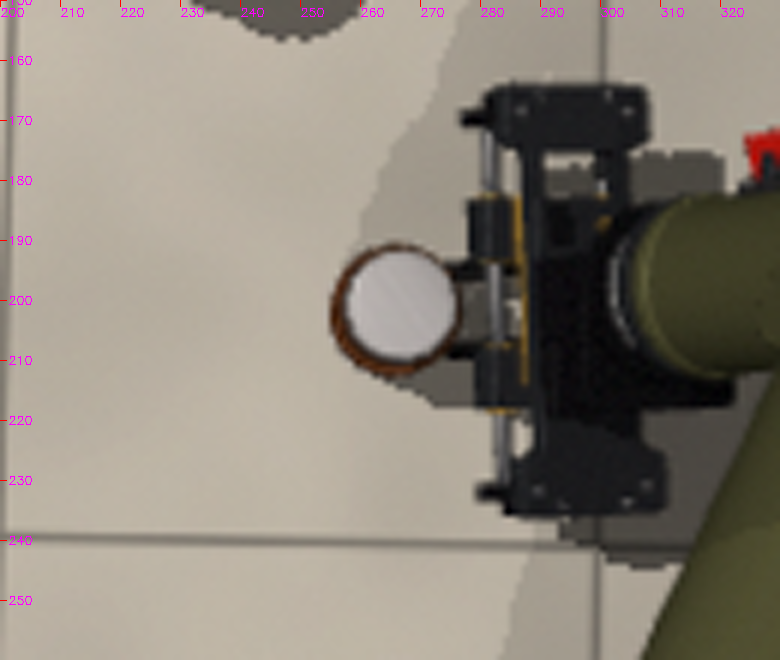

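View pics/q1.png

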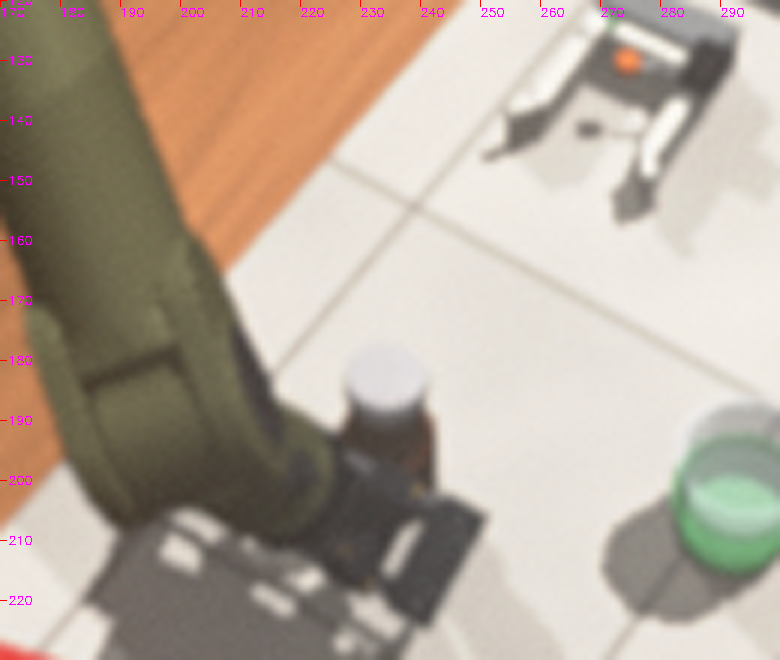

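The mill slides upright, centred in the V. Let me verify the offset between TCP and mill.

```bash
python3 - <<'E'
from tool import *
T=cam("top");q=onz(T,(266.6,200.2),.16);o=env.get_obs()
d=q-np.array(o["tool_pos"]);a=np.radians(93.3);print(q,o["tool_pos"],"along",d[0]*np.cos(a)+d[1]*np.sin(a),"across",-d[0]*np.sin(a)+d[1]*np.cos(a))
E
```

```text
[ 0.58051164 -0.03829116  0.16      ] [ 0.58125027 -0.06121403  0.0133773 ] along 0.022927379614132465 across -0.0005821199966478263
```

Emit:
send_rows(steps=[[[-0.0004,-0.005,0.0023],[0,0,0],0.028],[[-0.0009,-0.011,0.0051],[0,0,0],0.028],[[-0.0014,-0.017,0.0079],[0,0,0],0.028],[[-0.002,-0.024,0.0111],[0,0,0],0.028],[[-0.0026,-0.031,0.0144],[0,0,0],0.028]])

```text
time_s: 21.58
tool_pos: [0.5768, -0.0283, 0.0133]
tool_rot: [-155.0, -0.0, 3.3]
force: [-0.4, -2.9, 0.5]
grip_width: 0.028
```

Emit:
send_rows(steps=[[[-0.0006,-0.007,0.0032],[0,0,0],0.028],[[-0.0012,-0.014,0.0065],[0,0,0],0.028],[[-0.0018,-0.021,0.0097],[0,0,0],0.028],[[-0.0024,-0.028,0.013],[0,0,0],0.028],[[-0.003,-0.035,0.0162],[0,0,0],0.028]])

```text
time_s: 22.0
tool_pos: [0.5716, 0.0102, 0.0134]
tool_rot: [-155.0, -0.0, 3.3]
force: [1.3, -2.8, -0.0]
grip_width: 0.0277
```

Emit:
send_rows(steps=[[[-0.0006,-0.007,0.0032],[0,0,0],0.028],[[-0.0012,-0.014,0.0065],[0,0,0],0.028],[[-0.0018,-0.021,0.0097],[0,0,0],0.028],[[-0.0024,-0.028,0.013],[0,0,0],0.028],[[-0.003,-0.035,0.0162],[0,0,0],0.028]])

```text
time_s: 22.42
tool_pos: [0.5664, 0.0484, 0.0135]
tool_rot: [-155.0, -0.0, 3.3]
force: [0.5, -2.8, -1.6]
grip_width: 0.0279
```

Emit:
send_rows(steps=[[[-0.0006,-0.007,0.0032],[0,0,0],0.028],[[-0.0012,-0.014,0.0065],[0,0,0],0.028],[[-0.0018,-0.021,0.0097],[0,0,0],0.028],[[-0.0023,-0.027,0.0125],[0,0,0],0.028],[[-0.0027,-0.032,0.0148],[0,0,0],0.028]])

```text
time_s: 22.83
tool_pos: [0.5616, 0.0837, 0.0136]
tool_rot: [-155.0, -0.0, 3.3]
force: [-0.7, -2.7, -0.5]
grip_width: 0.0281
```

```bash
python3 go.py .5513 .1654 .0140 3.3 25 1; python3 - <<'E'
from tool import *
D=dict(dock=((.5456,.2638,.03),93.3))
draw(cam("scene"),190,95,130,110,6,"pics/r1.png",**D)
draw(cam("top"),110,150,130,110,6,"pics/r2.png",**D)
E
```

```text
t 22.83 pos [0.5616 0.0837 0.0136] rpy [-1.5499e+02 -2.0000e-02  3.2900e+00] F [-0.7 -2.7 -0.5] g 0.0281
shift [-0.0056 -0.0746  0.0343] rot [-0.0001 -0.0004  0.0001]
1 shift [-0.0056 -0.0746  0.0343] rot [-0. -0.  0.]
```

View pics/r2.png

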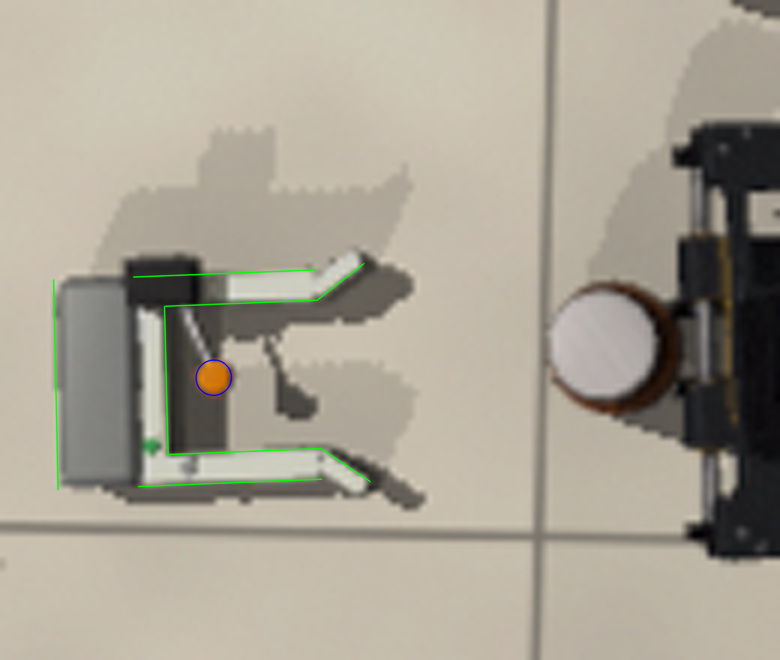

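View pics/r1.png

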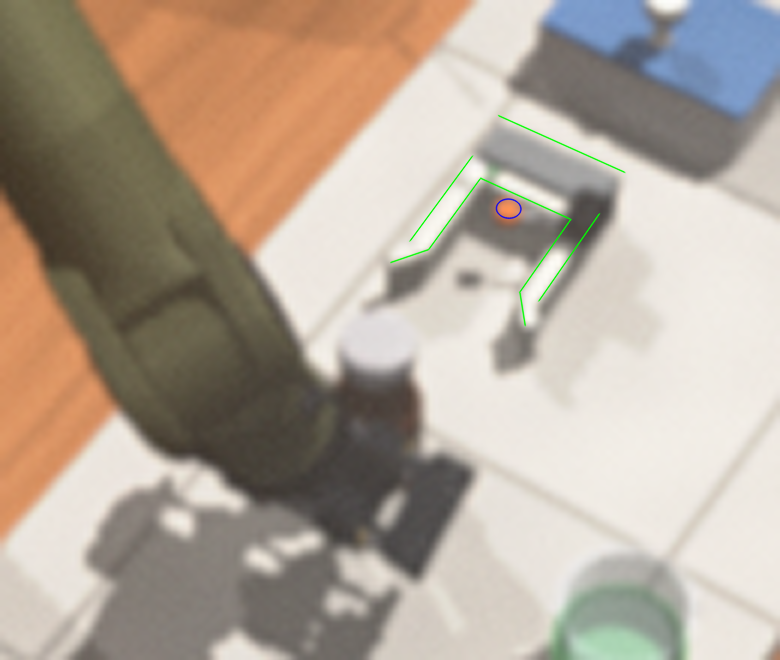

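Emit:
send_rows(steps=[[[-0.0005,-0.007,0.0032],[0,0,0],0.028],[[-0.001,-0.014,0.0064],[0,0,0],0.028],[[-0.0016,-0.021,0.0096],[0,0,0],0.028],[[-0.0021,-0.028,0.0129],[0,0,0],0.028],[[-0.0026,-0.035,0.0161],[0,0,0],0.028]])

```text
time_s: 23.35
tool_pos: [0.557, 0.1218, 0.0138]
tool_rot: [-155.0, -0.0, 3.3]
force: [0.2, -2.1, -0.6]
grip_width: 0.0282
```

Emit:
send_rows(steps=[[[-0.0005,-0.007,0.0032],[0,0,0],0.028],[[-0.001,-0.014,0.0064],[0,0,0],0.028],[[-0.0016,-0.021,0.0096],[0,0,0],0.028],[[-0.0021,-0.027,0.0124],[0,0,0],0.028],[[-0.0025,-0.032,0.0147],[0,0,0],0.028]])

```text
time_s: 23.77
tool_pos: [0.5523, 0.1571, 0.0139]
tool_rot: [-155.0, -0.0, 3.3]
force: [-0.2, -1.8, -1.6]
grip_width: 0.0281
```

```bash
python3 go.py .5494 .2018 .0140 3.3 25 1; python3 - <<'E'
from tool import *
D=dict(dock=((.5456,.2632,.03),93.3))
draw(cam("scene"),210,95,110,100,7,"pics/u1.png",**D)
draw(cam("top"),110,160,130,90,6,"pics/u2.png",**D)
E
```

```text
t 23.77 pos [0.5523 0.1571 0.0139] rpy [-1.55e+02 -2.00e-02  3.30e+00] F [-0.2 -1.8 -1.6] g 0.0281
shift [-0.0003 -0.0406  0.0189] rot [-0.     -0.0003  0.0001]
1 shift [-0.0003 -0.0406  0.0189] rot [-0. -0.  0.]
```

View pics/u2.png

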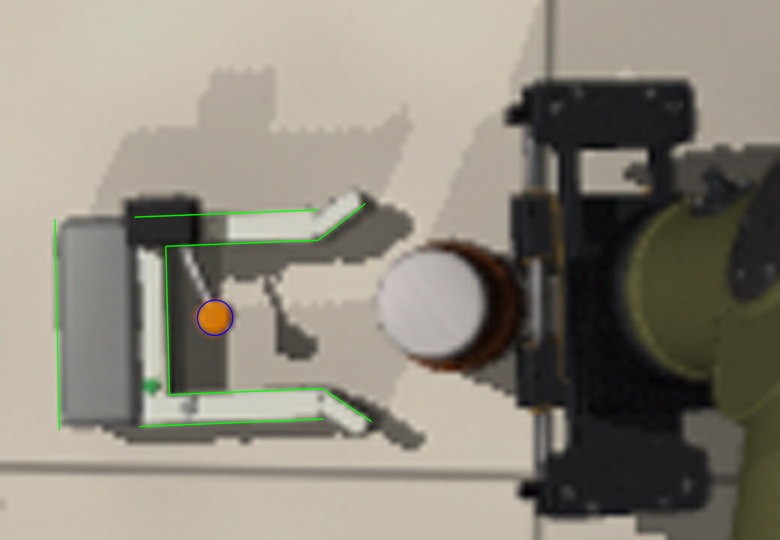

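View pics/u1.png

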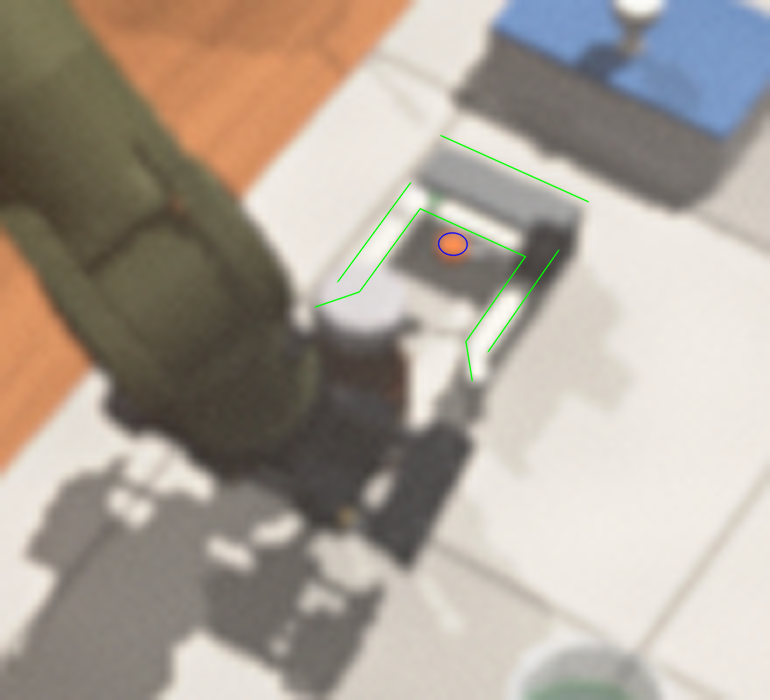

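```bash
cat > md.py <<'E'
from tool import *
DO=np.array([.5456,.2634]);A=np.radians(93.3)
def dk(p):
    d=np.array(p)[:2]-DO; return d[0]*np.cos(A)+d[1]*np.sin(A), -d[0]*np.sin(A)+d[1]*np.cos(A)
E
python3 - <<'E'
from md import *
q=onz(cam("top"),(181.6,209.9),.16); o=env.get_obs()
print(q,"mill dock",dk(q),"tcp dock",dk(o["tool_pos"]))
E
```

```text
[0.55165475 0.18020917 0.16      ] mill dock (np.float64(-0.0834014192897262), np.float64(-0.0012559132671929665)) tcp dock (np.float64(-0.10626666829548606), np.float64(-0.000543820791937483))
```

Emit:
send_rows(steps=[[[-0.0004,-0.005,0.0023],[0,0,0],0.028],[[-0.0008,-0.0105,0.0049],[0,0,0],0.028],[[-0.0009,-0.016,0.0075],[0,0,0],0.028],[[-0.0009,-0.0215,0.01],[0,0,0],0.028],[[-0.0009,-0.026,0.0121],[0,0,0],0.028]])

```text
time_s: 24.33
tool_pos: [0.5501, 0.1852, 0.0141]
tool_rot: [-155.0, -0.0, 3.3]
force: [0.1, -3.5, -0.4]
grip_width: 0.0279
```

Emit:
send_rows(steps=[[[0,-0.0045,0.0021],[0,0,0],0.028],[[0,-0.009,0.0042],[0,0,0],0.028],[[0,-0.013,0.0061],[0,0,0],0.028],[[0,-0.0165,0.0077],[0,0,0],0.028],[[0,-0.0195,0.0091],[0,0,0],0.028]])

```text
time_s: 24.75
tool_pos: [0.5489, 0.2064, 0.014]
tool_rot: [-155.0, -0.0, 3.3]
force: [0.1, -3.6, 1.5]
grip_width: 0.0282
```

```bash
python3 - <<'E'
from md import *
D=dict(dock=((.5456,.2634,.03),93.3))
T=cam("top");S=cam("scene");o=env.get_obs();print(o["tool_pos"],o["force"],dk(o["tool_pos"]))
draw(S,210,95,110,100,7,"pics/v1.png",**D)
crop(T,110,170,100,75,8,"pics/v2.png",10)
E
```

```text
[0.5486863  0.20710319 0.01409439] [ 0.27014221 -1.07148922  0.04782443] (np.float64(-0.0563811197501092), np.float64(0.00015948726866304866))
```

View pics/v2.png

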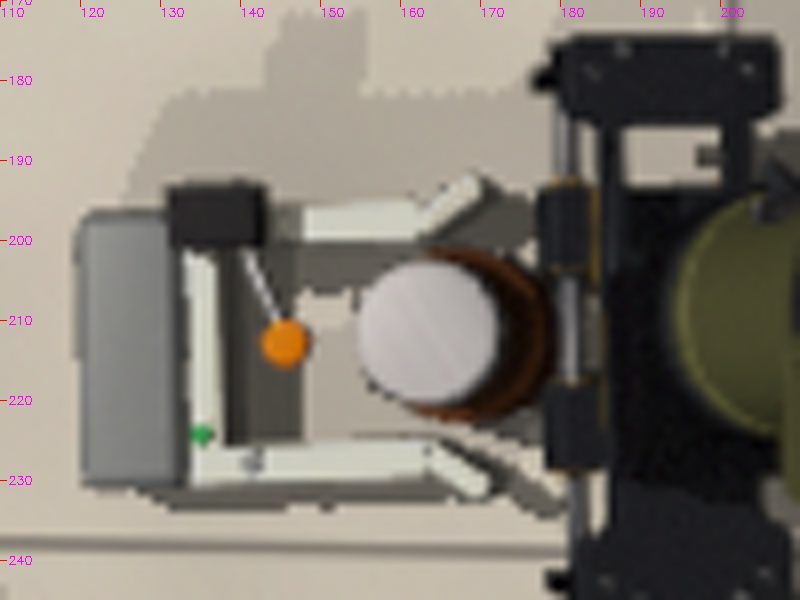

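View pics/v1.png

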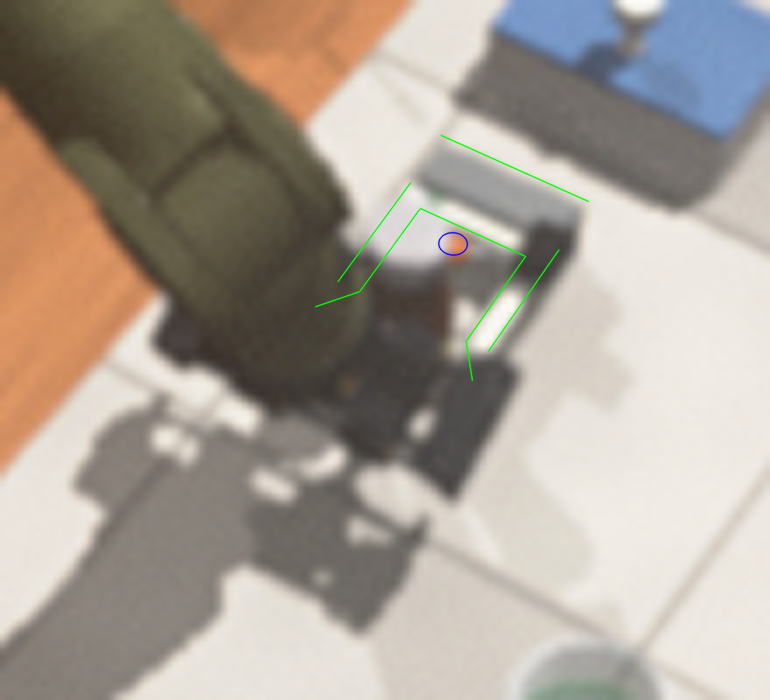

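```bash
python3 - <<'E'
from md import *
print(dk(onz(cam("top"),(163.06,211.2),.16)), dk(env.get_obs()["tool_pos"]))
E
```

```text
(np.float64(-0.03571630769916789), np.float64(0.00017832574874227024)) (np.float64(-0.056593814179066865), np.float64(0.0001911944501116359))
```

The reading is noisy at the 1 px level (mill at −35.7, TCP offset 20.9 against 22.9 earlier). I'll use ellipse and centroid fits for the cap and roller for better precision.

```bash
cat >> md.py <<'E'
def cent(c,box,f):
    x0,y0,x1,y1=box; im=c["pixels"][y0:y1,x0:x1].astype(float); m=f(im).astype(np.uint8)
    n,l,s,ce=cv2.connectedComponentsWithStats(m); k=1+np.argmax(s[1:,4])
    cs=cv2.findContours((l==k).astype(np.uint8),cv2.RETR_EXTERNAL,cv2.CHAIN_APPROX_NONE)[0]
    e=cv2.fitEllipse(max(cs,key=len)) if len(max(cs,key=len))>=5 else None
    return ce[k]+[x0,y0],s[k,4],e and (np.round(np.array(e[0])+[x0,y0],2),np.round(e[1],1))
orange=lambda i:(i[...,0]>150)&(i[...,0]-i[...,2]>90)&(i[...,1]<170)
E
python3 - <<'E'
from md import *
np.set_printoptions(precision=4,suppress=True)
T=cam("top");S=cam("scene")
T0=dict(T);T0["pixels"]=cv2.imread("pics/top0.png")[:,:,::-1]
S0=dict(S);S0["pixels"]=cv2.imread("pics/scene0.png")[:,:,::-1]
for c in(T0,T):
    r=cent(c,(135,200,157,225),orange);print("roller",r,onz(c,r[0],.086),dk(onz(c,r[0],.086)))
for c in(S0,S):
    r=cent(c,(262,120,286,140),lambda i:(i[...,0]-i[...,2]>60));print("roller S",r,onz(c,r[0],.083))
T_=T["pixels"]
print(T_[211,150:180:2].tolist())
grey=lambda i:(i.min(-1)>115)&(i.max(-1)-i.min(-1)<12)
r=cent(T,(154,200,176,222),grey);print("cap now",r,dk(onz(T,r[0],.16)))
r=cent(T0,(272,184,300,212),grey);print("cap0",r,onz(T0,r[0],.16))
E
```

```text
roller (array([145.0909, 212.0909]), np.int32(22), (array([145.07, 212.07]), array([4.2, 4.7]))) [0.5451 0.2889 0.086 ] (np.float64(0.02547822273654391), np.float64(-0.0010057803012257004))
roller (array([145.    , 212.2917]), np.int32(24), (array([145.  , 212.31]), array([4.4, 5.1]))) [0.5446 0.2891 0.086 ] (np.float64(0.025738487248553966), np.float64(-0.0004703572149834972))
roller S (array([274. , 129.5]), np.int32(16), (array([274. , 129.5]), array([3.2, 4.2]))) [0.5427 0.2893 0.083 ]
roller S (array([275. , 129.8]), np.int32(10), (array([275.  , 129.77]), array([2.3, 3.5]))) [0.5467 0.2903 0.083 ]
[[178, 170, 156], [178, 169, 156], [189, 183, 180], [199, 193, 189], [194, 189, 185], [191, 184, 182], [187, 181, 178], [187, 179, 178], [183, 176, 174], [178, 172, 170], [165, 159, 157], [39, 37, 36], [22, 11, 9], [32, 17, 8], [19, 9, 4]]
cap now (array([162.2134, 211.0628]), np.int32(239), (array([162.21, 211.06]), array([16.5, 16.7]))) (np.float64(-0.033553945050144446), np.float64(-0.0002611240597026837))
cap0 (array([287.2156, 197.6284]), np.int32(218), (array([287.22, 197.64]), array([15.5, 16.1]))) [ 0.5881 -0.0915  0.16  ]
```

Fits agree: mill at dock x ≈ −34, lateral offset ≈ 0, and TCP→mill offset 23.0 mm. I'll advance 22 mm more slowly, to just before first touch.

Emit:
send_rows(steps=[[[0,-0.0025,0.0012],[0,0,0],0.028],[[0,-0.005,0.0023],[0,0,0],0.028],[[0,-0.0075,0.0035],[0,0,0],0.028],[[0,-0.01,0.0047],[0,0,0],0.028],[[0,-0.012,0.0056],[0,0,0],0.028]])

```text
time_s: 25.42
tool_pos: [0.5482, 0.2194, 0.014]
tool_rot: [-155.0, -0.0, 3.2]
force: [0.1, -2.6, 0.3]
grip_width: 0.0278
```

Emit:
send_rows(steps=[[[0,-0.002,0.0009],[0,0,0],0.028],[[0,-0.004,0.0019],[0,0,0],0.028],[[0,-0.006,0.0028],[0,0,0],0.028],[[0,-0.0079,0.0037],[0,0,0],0.028],[[0,-0.0079,0.0037],[0,0,0],0.028]])

```text
time_s: 25.83
tool_pos: [0.5475, 0.2286, 0.014]
tool_rot: [-155.0, -0.0, 3.3]
force: [0.7, -2.3, 0.0]
grip_width: 0.028
```

```bash
cat > chk.py <<'E'
from md import *
import sys
T=cam("top");S=cam("scene");n=sys.argv[1];o=env.get_obs()
print(o["time_s"],o["tool_pos"],np.round(o["force"],1),"tcp dock",np.round(dk(o["tool_pos"]),4))
grey=lambda i:(i.min(-1)>115)&(i.max(-1)-i.min(-1)<12)
x0=int(sys.argv[2])
r=cent(T,(x0,200,x0+22,223),grey);print("cap",r,np.round(dk(onz(T,r[0],.16)),4))
r=cent(T,(130,200,157,225),orange);print("roller",r,np.round(dk(onz(T,r[0],.086)),4))
crop(T,110,180,80,60,10,f"pics/{n}t.png",10);crop(S,240,100,60,60,10,f"pics/{n}s.png",10)
E
python3 chk.py w 145
```

```text
25.9333 [0.54752172 0.22850438 0.01402724] [ 0.6 -2.3  0.1] tcp dock [-0.0349  0.0001]
cap (array([153.88842975, 211.27272727]), np.int32(242), (array([153.91, 211.27]), array([16.5, 16.9]))) [-0.0122 -0.0006]
roller (array([144.13333333, 212.33333333]), np.int32(15), (array([144.07, 212.43]), array([2.3, 6.2]))) [ 0.0281 -0.0005]
```

View pics/wt.png

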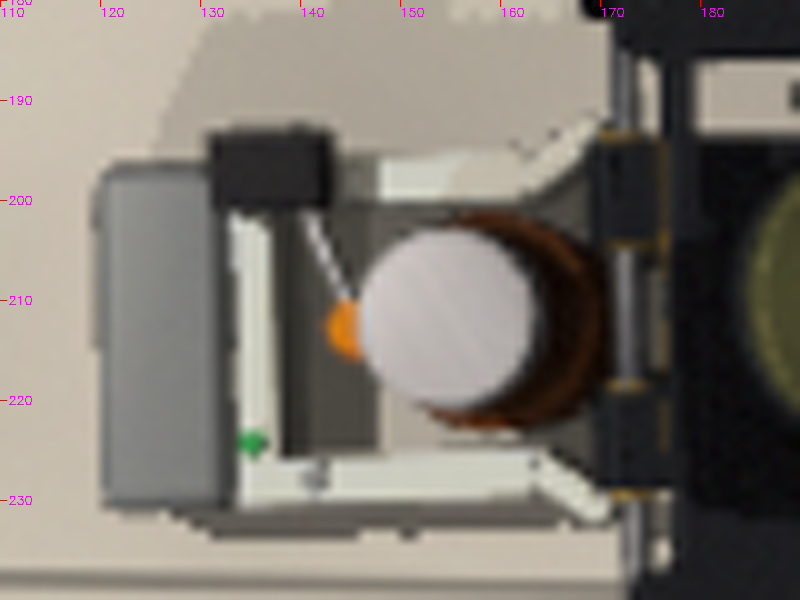

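View pics/ws.png

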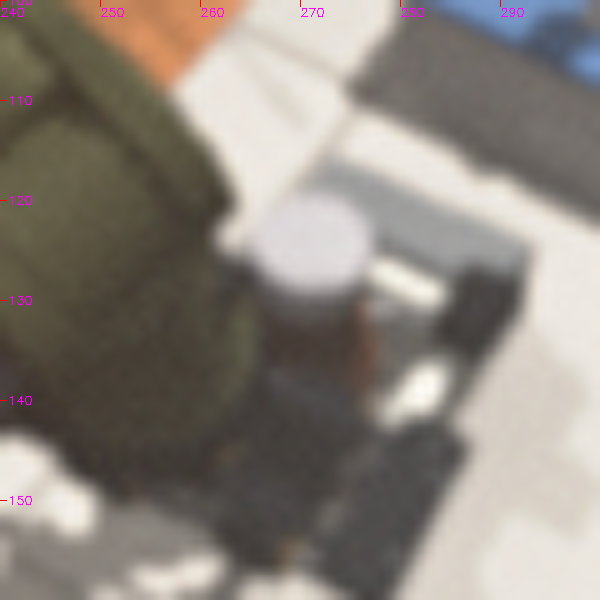

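The mill is at about −12.4 and the roller's left edge at u ≈ 142.6, unchanged, so it is just touching. Advancing 7.5 mm.

Emit:
send_rows(steps=[[[0,-0.0015,0.0007],[0,0,0],0.028],[[0,-0.003,0.0014],[0,0,0],0.028],[[0,-0.0045,0.0021],[0,0,0],0.028],[[0,-0.006,0.0028],[0,0,0],0.028],[[0,-0.0068,0.0032],[0,0,0],0.028]])

```text
time_s: 26.35
tool_pos: [0.5472, 0.2356, 0.0139]
tool_rot: [-155.0, -0.0, 3.3]
force: [-0.1, -3.1, 0.9]
grip_width: 0.028
```

Emit:
send_rows(steps=[[[0,0,0],[0,0,0],0.028],[[0,0,0],[0,0,0],0.028],[[0,0,0],[0,0,0],0.028],[[0,0,0],[0,0,0],0.028],[[0,0,0],[0,0,0],0.028]])

```text
time_s: 26.77
tool_pos: [0.5472, 0.2356, 0.014]
tool_rot: [-155.0, -0.0, 3.3]
force: [0.2, -3.7, 1.1]
grip_width: 0.0278
```

```bash
python3 chk.py x 142
```

```text
26.8667 [0.54715374 0.23560744 0.01394351] [-0.3 -2.5  0.9] tcp dock [-0.0278  0.    ]
cap (array([151.05284553, 211.49593496]), np.int32(246), (array([151.02, 211.48]), array([16.7, 17. ]))) [-0.0049 -0.0003]
roller (array([141.4, 213.2]), np.int32(10), (array([141.25, 213.04]), array([2.2, 4.3]))) [0.0356 0.0016]
```

View pics/xt.png

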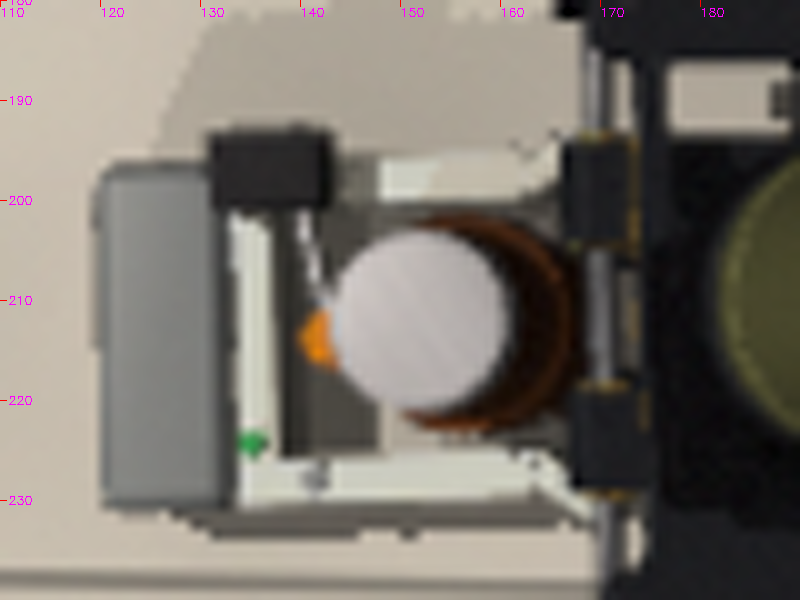

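The roller's left edge moved to u ≈ 139.9, about 7.4 mm, putting the mill near −4.8 and already past the click. I'll advance 4 mm more towards −1.

Emit:
send_rows(steps=[[[0,-0.001,0.0005],[0,0,0],0.028],[[0,-0.002,0.0009],[0,0,0],0.028],[[0,-0.003,0.0014],[0,0,0],0.028],[[0,-0.0037,0.0017],[0,0,0],0.028],[[0,-0.0037,0.0017],[0,0,0],0.028]])

```text
time_s: 27.28
tool_pos: [0.547, 0.2397, 0.0139]
tool_rot: [-155.0, -0.0, 3.3]
force: [-0.3, -4.1, 0.9]
grip_width: 0.0282
```

Emit:
send_rows(steps=[[[0,0,0],[0,0,0],0.028],[[0,0,0],[0,0,0],0.028],[[0,0,0],[0,0,0],0.028],[[0,0,0],[0,0,0],0.028],[[0,0,0],[0,0,0],0.028]])

```text
time_s: 27.7
tool_pos: [0.547, 0.2396, 0.014]
tool_rot: [-155.0, -0.0, 3.3]
force: [0.1, -2.8, 0.9]
grip_width: 0.0281
```

```bash
python3 chk.py y 140
```

```text
27.8 [0.54698896 0.23962798 0.01399635] [ 0.3 -3.9  1.4] tcp dock [-0.0238 -0.    ]
cap (array([149.66935484, 211.5483871 ]), np.int32(248), (array([149.68, 211.55]), array([16.6, 17.2]))) [-0.0013 -0.0003]
roller (array([139.8, 213.9]), np.int32(10), (array([139.89, 214.17]), array([2. , 4.8]))) [0.0399 0.0033]
```

View pics/yt.png

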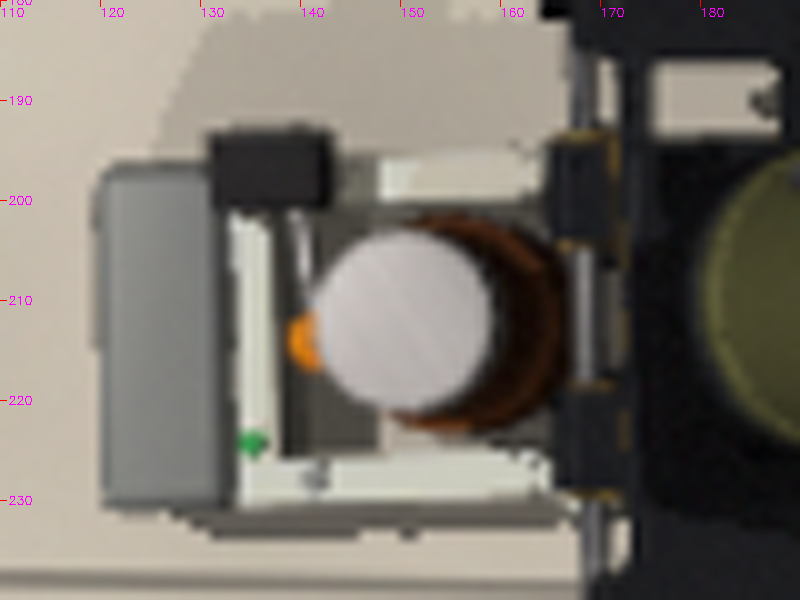

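The mill is at dock x ≈ −1.4, and the roller moved about 10.7 mm (≈ 0.24 rad), past the click and well short of the limit. Backing straight out, then lifting.

Emit:
send_rows(steps=[[[0,0.002,-0.0009],[0,0,0],0.028],[[0,0.008,-0.0037],[0,0,0],0.028],[[0,0.02,-0.0093],[0,0,0],0.028],[[0,0.036,-0.0168],[0,0,0],0.028],[[0,0.054,-0.0252],[0,0,0],0.028]])

```text
time_s: 28.22
tool_pos: [0.55, 0.1797, 0.0141]
tool_rot: [-155.0, -0.0, 3.3]
force: [-0.1, -0.4, -0.6]
grip_width: 0.0283
```

Emit:
send_rows(steps=[[[0,0.018,-0.0084],[0,0,0],0.028],[[0,0.036,-0.0168],[0,0,0],0.028],[[0,0.045,-0.03],[0,0,0],0.028],[[0,0.045,-0.05],[0,0,0],0.028],[[0,0.045,-0.065],[0,0,0],0.028]])

```text
time_s: 28.63
tool_pos: [0.5544, 0.1098, 0.055]
tool_rot: [-155.0, -0.0, 3.1]
force: [0.2, 0.4, 1.1]
grip_width: 0.0278
```

Emit:
send_rows(steps=[[[0,0,-0.01],[0,0,0],0.028],[[0,0,-0.015],[0,0,0],0.028],[[0,0,-0.015],[0,0,0],0.028],[[0,0,-0.015],[0,0,0],0.028],[[0,0,-0.015],[0,0,0],0.028]])

```text
time_s: 29.05
tool_pos: [0.5538, 0.1063, 0.0667]
tool_rot: [-155.0, 0.0, 3.3]
force: [-0.2, 0.8, -0.3]
grip_width: 0.0283
```

```bash
python3 chk.py z 140; python3 - <<'E'
from md import *
cv2.imwrite("pics/zfull.png",cam("top")["pixels"][:,:,::-1]);cv2.imwrite("pics/zfs.png",cam("scene")["pixels"][:,:,::-1])
E
```

```text
29.15 [0.55380013 0.10620075 0.06664843] [0.4 0.2 0.7] tcp dock [-0.1574  0.0009]
cap (array([149.69230769, 211.55465587]), np.int32(247), (array([149.68, 211.55]), array([16.6, 17.2]))) [-0.0014 -0.0003]
roller (array([139.8, 213.9]), np.int32(10), (array([139.89, 214.17]), array([2. , 4.8]))) [0.0399 0.0033]
```

View pics/zt.png

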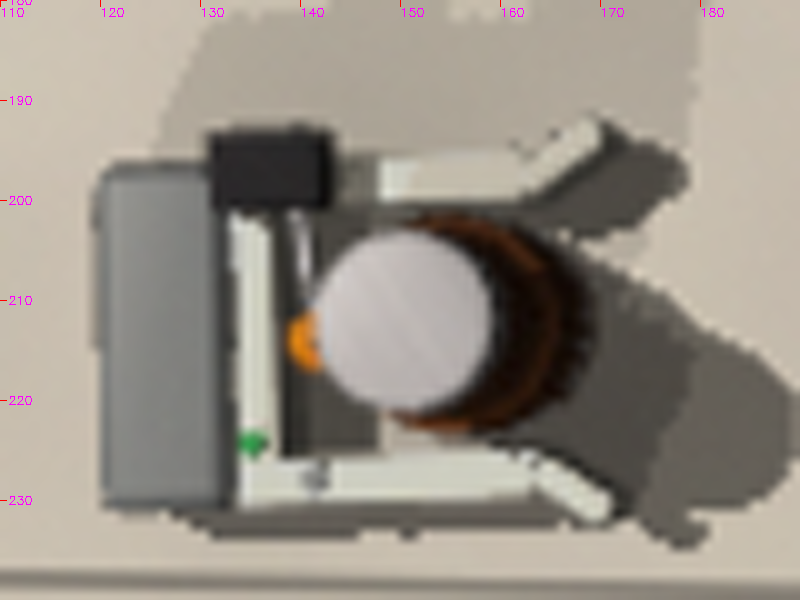

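View pics/zs.png

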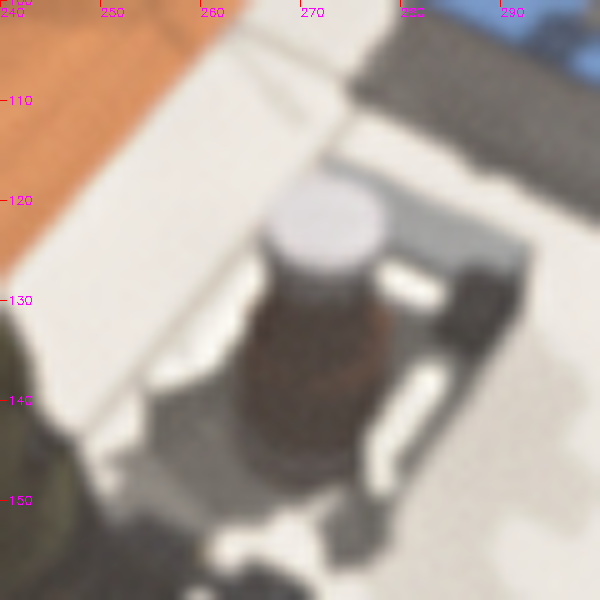

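View pics/zfull.png

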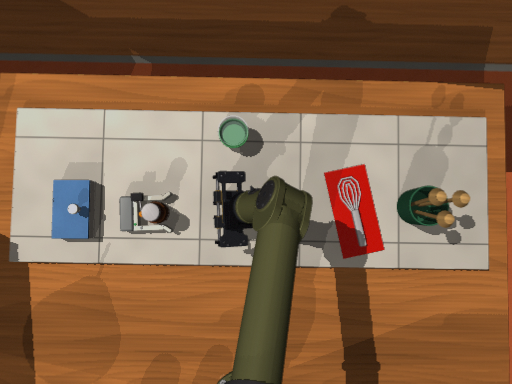

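View pics/zfs.png

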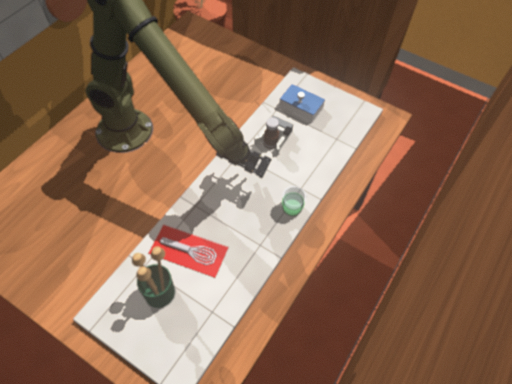

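The mill stands still at −1.4 mm with the lever still pressed. The whisk's ends, about (347,178) and (362,245), centre on the mat at (354,211), the bystanders are unmoved and the gripper is clear. Handing in.

```bash
python3 -c "
from cell import env
print(env.sign_off())"
```

```text
the job is handed in; nothing more can be done
None
```

I laid the whisk lengthwise on the middle of the red mat and let go. Then I slid the mill upright along the tiles into the dock and backed the gripper clear. The job was handed in at about 29 s.

**Last checks**
- **Mill:** it stands upright at about dock x = −1.4 mm, less than 1 mm off the slot's middle line. It did not move when the gripper withdrew.
- **Lever:** the roller moved about 10.7 mm, roughly 0.24 rad, measured in the top view. That is past the 0.14 click and short of the 0.45 limit. Only the mill touched it.
- **Whisk:** its ends are centred on the mat within a few mm, along the mat's length.
- **Butter dish, ramekins and spoon pot:** they look unmoved in the final pictures. I judged this by eye, not by measurement.

**What disagreed**
- **Tool position:** the reported TCP lies about 27.5 mm beyond the real fingertips. My first grasp closed on nothing above the whisk handle and moved nothing. I found the error with a gentle 8 N touch on a bare tile and used the corrected length from then on. A later picture confirmed it within about 1.5 mm.
- **Dock position:** the top and scene views differed by about 1 mm, so I used the roller's own movement for the final few millimetres.

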